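Load the gear housing mouth-down on the fixture post and lock it

TASK

First pick the hollow steel gear housing out of its cradle, turn it mouth-down and lower it gently (no dropping) over the upright post of the fixture until its flange sits flat on the plate. Then take the breaker bar head from its stand, push its square fully home into the square recess of the fixture's captive knob, and with it turn the knob clockwise to its stop so that the dog swings over the housing's flange. Leave the bar head standing in the knob, and do not shift the puck, the coupler or the chrome lever.

Things in the scene. Friction and masses are not known exactly. Their poses are not given: they have to be found in the camera images.
- housing: hollow bottle-shaped steel gear housing, 120 mm long, 0.45 kg, on its side. Origin: on its axis in the plane of the open mouth, +x out of the mouth. From the mouth back: flange dia 100 mm to 8 mm, casing dia 72 to 52 mm, cone to 60 mm, neck dia 50 (grip it 90 to 98 mm from the mouth) to the closed end at 120 mm. Inside: mouth dia 64, neck dia 42 up to 6 mm from the closed end
- cradle: black plastic rest fixed to the bench, 100 x 70 mm, with two vees that hold the housing with its axis level 72 mm above the bench, under the casing and under the neck up to 70 mm from the mouth; no part of the vees stands above 12 mm below the axis. Origin: centre of its underside; +x is the way that the housing's mouth looks
- post_foot (a point): point on the axis of the fixture's upright round aluminium post, at the top face of the fixture's dark steel plate (125 x 225 x 16 mm, fixed), z up. The post is 36 mm in diameter, 100 mm tall above this point, its last 12 mm tapering to 20 mm. Seated, the housing's mouth plane lies at this point
- knob_mouth (a point): centre of the mouth of the captive knob's square recess (24 mm square, 33 mm deep, its top 6 mm flared to 32 mm), on the knob's upright axis, 112 mm from the post's axis, 40 mm above the plate. z up, x and y along the square's sides; x turns with the knob and points along its dog (steel finger 18 mm wide, 72 mm from axis to end, underside 11.5 mm above plate).
- lock_knob (a joint): turn of the captive knob in rad, growing clockwise seen from above: 0 open, 1.2 at its stop, where the dog points at the post over the flange. Stays where it is left; needs about 0.12 N m
- bar_head: nickel-plated breaker bar head, 0.35 kg, upright in its stand. Origin: on its axis at the underside of its round collar (dia 44, 8 mm thick), z up. Below: a 21 mm square 30 mm long (last 6 mm a cone, dia 21 to 14), sides along x and y. Above the collar: a block 44 mm along x, 30 mm along y, from 8 to 54 mm up; grip it across y. Fully home in the knob, the origin is at the recess's mouth
- stand: grey plastic block 75 x 75 x 50 mm fixed to the bench, with a 25 mm square hole in its top in which the bar head stands, collar on the top face. Origin: centre of its underside
- puck: cream ceramic alignment puck, 72 mm in diameter, 24 mm high, loose; origin: centre of its underside. Leave alone
- coupler: violet anodized quick-release coupler, 52 mm in diameter, 62 mm high, loose, upright; origin: centre of its underside. Leave alone
- lever_tip (a point): black ball at the end of the long chrome lever (about 180 mm) on a low grey block at the far side of the bench; about 72 mm above the bench. Leave alone
Mind the look-alikes: they are no part of the job. There is more than one size of the bar_head; the job needs the smallest.

How it is judged (in metres and radians):
On the way, in this order (a step that is already met when the one before it is completed fails the run):
1. the housing sits mouth-down on the post, flange on the plate (horizontal distance between housing and post_foot below 0.007 m and z of housing in the frame of post_foot below 0.004 m and angle between housing's own x axis and vertical above 3.06 rad), for 0.2 s.
2. the bar head's square is fully home in the knob's recess, the knob not yet turned (all of step 1 and horizontal distance between bar_head and knob_mouth below 0.005 m and z of bar_head in the frame of knob_mouth below 0.005 m and angle between bar_head's own z axis and vertical below 0.1 rad and value of joint lock_knob below 0.6 rad), for 0.1 s.
3. the knob is turned to its stop with the bar head, the housing still seated (all of step 1 and horizontal distance between bar_head and knob_mouth below 0.005 m and z of bar_head in the frame of knob_mouth below 0.005 m and angle between bar_head's own z axis and vertical below 0.1 rad and value of joint lock_knob above 1.08 rad), for 0.1 s.
At the end, for the whole second after the job is handed in: housing mouth-down on the post (axis within 7 mm, mouth within 4 mm of the plate, upright within 4.5 degrees), bar head in the knob's recess (within 5 mm of home, upright within 0.1 rad), knob past 1.08 of its 1.2 rad with the dog over the flange, both parts at rest (all of step 3 and linear speed of each of housing, bar_head below 0.02 m/s); the robot touches nothing.
It fails at once if the housing is dropped onto the fixture (faster than 0.5 m/s in the last 30 mm over the plate) (horizontal distance between housing and post_foot below 0.03 m and z of housing in the frame of post_foot below 0.03 m and linear speed of housing above 0.5 m/s).
It fails at once if the puck is shifted by more than 20 mm (distance of puck from where it was at the start of the episode above 0.02 m).
It fails at once if the coupler is shifted by more than 20 mm (distance of coupler from where it was at the start of the episode above 0.02 m).
It fails at once if the chrome lever's end is shifted by more than 20 mm (distance of lever_tip from where it was at the start of the episode above 0.02 m).
It also fails if it takes over 72 s, if anything falls off the work surface, if the arm or the gripper's body presses on something with over 40 N, if the wrist force passes 120 N, or if a joint passes its speed limit or range.

ROBOT

A 6-joint arm with a two-finger parallel gripper is mounted at the origin on the work surface. World frame = base frame: x ahead of the robot, y to its left, z up, the work surface at z = 0. Lengths are in mm, angles in rad, forces in N, time in s.
With the tool pointing down it reaches from about 350 to 775 mm from the base axis. Payload 7.3 kg.
Tool frame: the origin (TCP) lies on the centre line of the jaws, within the pads' length; the fingertips stand 14 mm ahead of it and the grasp point (between the pads) lies 5 mm behind it; z points along the fingers, y is the line along which they close (so a half turn about z gives the same grasp; the last joint's range is limited). The gripper opens to 92 mm and grips with 3 to 60 N. Pads are 19 mm wide; open, the fingers measure 130 mm over their backs; the gripper's body (75 mm by 190 mm) begins 47 mm behind the grasp point.
Start: joints at [1.109, 0.342, 1.524, -0, 1.275, -0.146], TCP at [163.038, 499.061, 240.741] pointing down, gripper open.
Joint ranges: [-2.53, 2.53], [-0.77, 2.02], [0.04, 2.7], [-1, 4.14], [0.28, 2.66], [-3.11, 3.11]. Speed limits (rad/s): [2.57, 2.57, 3.14, 3.14, 3.14, 3.14].

INTERFACE

Orientations are given as [roll, pitch, yaw] about the fixed x, y, z axes, in that order (R = Rz(yaw) Ry(pitch) Rx(roll)).
In Python, from plant import get_obs, capture, bot, spot_in, trace, pinpoint gives the robot as it stands.
- The arm moves only by the tool play_rows, never from a script. Its argument "rows" is a list of rows, each a list of 2 entries, a list of its own where there are three numbers: the shift along the world's x, y, z in units of 3 cm (1.0 is 3 cm), then the turn, a rotation vector about the world's x, y, z in units of 8 degrees (1.0 is 8 degrees). A call has 1 to 12 rows; each row shifts and turns the commanded pose from where the row before left it; what a row does not reach is not made up. A row lasts 1/8 s, in which the tool goes at most 62.5 mm and 10.7 degrees, less where a joint would pass 70% of its speed; a pose out of reach is approached as far as the arm can. A call with a number of a shift or a turn outside -1 to 1 is refused whole. A call with a gripper value outside its range is refused whole. "hand" is the opening, from -1 (shut) to 1 (fully open), set as the call begins (left out, the last holds). The fingers move at their own pace and stop on an object; the grip force is fixed at half the most. Time passes only in rows, so rows that do not move let the fingers close. It gives the time, the measured TCP pose, the force, the opening and the grip force at its end, in the units of the state.
- get_obs(): the state, without advancing time (a new reading comes with each control period).
- capture(name): name is "scene" or "side" or "wrist"; returns a dict with "frame" (480x640x3 uint8, red, green, blue), "fov_y" (degrees; the focal length in pixels is half the picture's height over the tangent of half this angle, whatever the lens; pixels are square), "cx", "cy" (the principal point, pixels), "rvec" (rotation vector, rad) and "tvec" (3), from world to camera coordinates, as OpenCV has them; the wrist camera has in their place "hand_eye" (4x4, takes a point from camera to tool coordinates, whose origin is the TCP and whose axes are the flange's). Camera axes: x right, y down, z forward; pixel columns grow to the right and rows downward; lengths in mm; the calibration is good to about 2 mm. A picture is of the moment at which its call begins: read the wrist's pose just before it. There is no depth.
- bot.close_job(): hands the job in; it is judged then, once.
Trained networks look in the newest picture that a camera, given by its name, has taken for a name from the list of things; names that differ only in an ending like _2 or _b are one class to them, and where a whole thing is asked for, a point or a joint stands for the part that bears it (a point fixed in the world has none). Each returns a list of dicts, best first, with "p" (0 to 1); they miss things now and then, are a little off and sometimes report something else, mostly with a low value. They report only what shows in the picture. A call takes as long as a camera call. They do not tell look-alikes from the thing itself.
- spot_in(query, camera): "at" ([row, column] in pixels, amid what is visible of it).
- trace(query, camera): "mask" (480x640 bool, what is visible of it) and "at" ([row, column] in pixels, amid what is visible of it).
- pinpoint(query, camera): "at" ([row, column] in pixels: a listed point, or the origin of a listed thing).
The state is a dict: "time": time; "joint_positions": joint angles; "dq": joint speeds; "tau": joint torques, N m; "tool_pos": TCP position; "tcp_rot": TCP orientation; "contact_force": force on the tool from outside, world axes, zero at the start; "moment": the same for the moment, N m; "grip_width": finger opening in mm; "finger_force": force on a finger pad.
Only numpy, scipy, OpenCV 4.12 (cv2) and the standard library are available. Lean on these libraries where they do the work, as an engineer would, in place of code of your own. Each camera call takes 0.05 s, during which the arm holds its last target. There are 200 camera calls.

## Working session

There is one attempt and no reset: what is moved stays moved. The work goes in short steps, Python scripts to look and compute and a tool call to move; the robot and the scene stay as the last step left them, time stands still between calls to the robot, and variables do not carry over. Pictures are saved under pics/ and viewed, at most 10 in all, crops included, and the job is handed in when it is done.

Besides the shell and the picture viewer there is one more tool, called after "Call:" as name([rows], argument=value, ...), one row to a line, values as JSON. play_rows: Moves the arm, as the interface text tells. Shifts and turns lie within -1 to 1; 1 stands for 3 cm of shift or 8 degrees of turn. Its arguments: {"type":"object","properties":{"rows":{"type":"array"},"hand":{"type":"number"}},"required":["rows"]}

```bash
ls; mkdir -p pics
cat > h.py <<'E'
from plant import get_obs, capture, bot, spot_in, trace, pinpoint
import numpy as np, cv2
from scipy.spatial.transform import Rotation as R
def cam(name):
    o=get_obs(); c=capture(name); f=240/np.tan(np.radians(c['fov_y']/2))
    K=np.array([[f,0,c['cx']],[0,f,c['cy']],[0,0,1]])
    if 'rvec' in c: Rm=R.from_rotvec(np.ravel(c['rvec'])).as_matrix(); t=np.ravel(c['tvec'])
    else:
        T=np.eye(4); T[:3,:3]=R.from_euler('xyz',o['tcp_rot']).as_matrix(); T[:3,3]=o['tool_pos']
        W=np.linalg.inv(T@np.array(c['hand_eye'])); Rm=W[:3,:3]; t=W[:3,3]
    return dict(im=c['frame'],K=K,R=Rm,t=t,f=f)
def ray(C,at):
    d=C['R'].T@np.linalg.inv(C['K'])@np.array([at[1],at[0],1.]); return -C['R'].T@C['t'], d/np.linalg.norm(d)
def onz(C,at,z):
    o,d=ray(C,at); return o+d*(z-o[2])/d[2]
def proj(C,P):
    p=(C['R']@np.atleast_2d(P).T).T+C['t']; q=(C['K']@p.T).T; return q[:,:2]/q[:,2:]
def tri(rays):
    A=0;b=0
    for o,d in rays:
        M=np.eye(3)-np.outer(d,d); A=A+M; b=b+M@o
    x=np.linalg.solve(A,b); return x,[np.linalg.norm(np.cross(x-o,d)) for o,d in rays]
def save(im,n): cv2.imwrite('pics/'+n,cv2.cvtColor(im,cv2.COLOR_RGB2BGR))
E
python3 - <<'E'
from h import *
np.set_printoptions(precision=1,suppress=True)
Q={'housing':72,'cradle':0,'post_foot':16,'knob_mouth':56,'bar_head':50,'stand':0,'puck':0,'coupler':0,'lever_tip':72}
for n in ['scene','side','wrist']:
    C=cam(n); save(C['im'],n+'0.png'); print(n,-C['R'].T@C['t'],C['f'])
    for q,z in Q.items():
        print(q,[(np.array(r['at']),round(r['p'],2),onz(C,r['at'],z)) for r in pinpoint(q,n)])
E
```

```text
pics
scene [1074.5 -579.6  558.7] 488.9703798027709
housing [(array([323.1, 226.9]), 0.93, array([ 625.3, -256.3,   72. ]))]
cradle [(array([378. , 197.5]), 0.63, array([ 618.8, -314.4,    0. ]))]
post_foot [(array([268.7, 306.2]), 0.85, array([567.6, -20.3,  16. ])), (array([324.7, 368.8]), 0.55, array([748.6, -67.6,  16. ]))]
knob_mouth [(array([269.1, 309.1]), 0.72, array([609.6, -59. ,  56. ])), (array([231.8, 353.1]), 0.58, array([589.9,  93.1,  56. ])), (array([378.1, 197.3]), 0.41, array([ 664.4, -341.3,   56. ]))]
bar_head [(array([179.9, 415.2]), 0.93, array([547.8, 395.6,  50. ])), (array([194.6, 389. ]), 0.9, array([545. , 286.7,  50. ])), (array([175.5, 356. ]), 0.66, array([426.6, 317.6,  50. ])), (array([211.4, 390.6]), 0.59, array([592.4, 222.7,  50. ]))]
stand [(array([214. , 390.7]), 0.8, array([552.2, 291.2,   0. ]))]
puck [(array([223.5, 279.2]), 0.65, array([390.7,  84.3,   0. ]))]
coupler [(array([268. , 201.9]), 0.74, array([ 400.6, -138.1,    0. ]))]
lever_tip [(array([323.2, 363.2]), 0.9, array([ 774.1, -123.3,   72. ]))]
side [507.4 923.6 799.5] 605.368769002
[... 337 characters left out ...]
,  93.7,  56. ]))]
bar_head [(array([353.4, 304.8]), 0.8, array([552.2, 284.4,  50. ])), (array([424.6, 299.2]), 0.72, array([550. , 417.1,  50. ])), (array([391.1, 393.6]), 0.65, array([412.5, 347.5,  50. ]))]
stand [(array([371.1, 303.3]), 0.59, array([554.7, 280. ,   0. ]))]
puck [(array([298.1, 399.6]), 0.74, array([387.1,  92.6,  -0. ]))]
coupler [(array([225.5, 388.2]), 0.69, array([ 402. , -132.3,    0. ])), (array([295.9, 399.8]), 0.23, array([386.4,  86.5,   0. ]))]
lever_tip [(array([192.8, 212.2]), 0.74, array([ 779.5, -119.5,   72. ]))]
wrist [ 86.3 523.9 385.2] 377.21571047274966
housing []
cradle []
post_foot []
knob_mouth []
bar_head []
stand []
puck []
coupler []
lever_tip []
```

View pics/scene0.png

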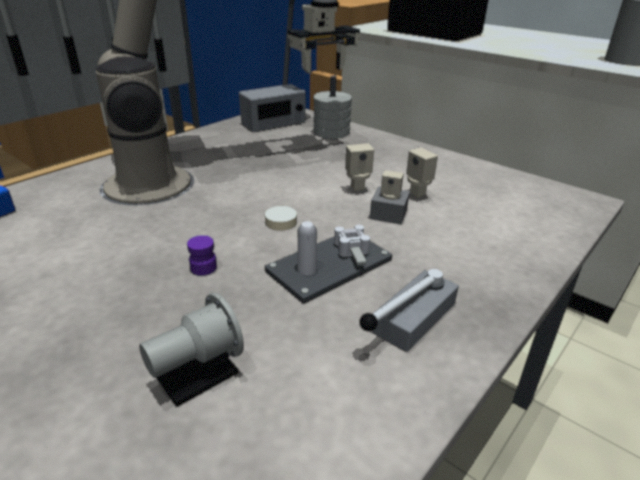

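View pics/side0.png

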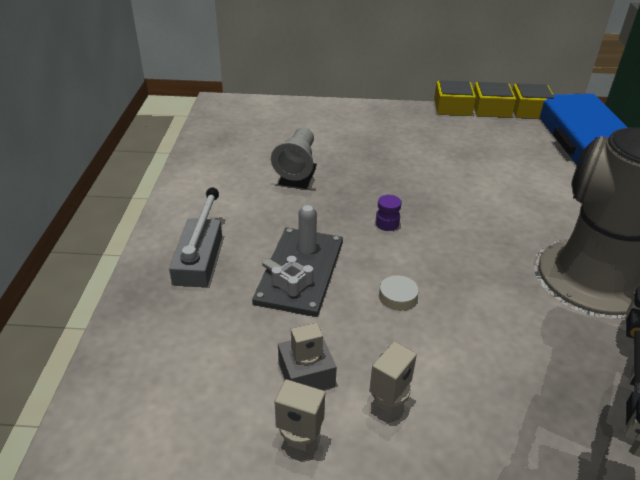

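The smallest bar head is the one in the stand (scene 390,185; side 307,345). The two bigger ones (scene 358,165 and 420,170) stand free on the bench. I'll move over the middle of the bench for a closer look.

Call:
play_rows([
  [[0.85, -1, 0.3], [0, 0, 0]],
  [[0.85, -1, 0.3], [0, 0, 0]],
  [[0.85, -1, 0.3], [0, 0, 0]],
  [[0.85, -1, 0.3], [0, 0, 0]],
  [[0.85, -1, 0.3], [0, 0, 0]],
  [[0.85, -1, 0.3], [0, 0, 0]],
  [[0.85, -1, 0.3], [0, 0, 0]],
  [[0.85, -1, 0.3], [0, 0, 0]],
  [[0.85, -1, 0.3], [0, 0, 0]],
  [[0.85, -1, 0.3], [0, 0, 0]],
  [[0.85, -1, 0.3], [0, 0, 0]],
  [[0, 0, 0], [0, 0, 0]],
], hand=1)

```text
time: 3.0
tool_pos: [445.0, 167.4, 340.0]
tcp_rot: [3.141, 0.001, 2.822]
contact_force: [0.9, 0.6, -0.6]
grip_width: 91.9
finger_force: 0.0
```

Run:
```python
from h import *
np.set_printoptions(precision=3,suppress=True)
o=get_obs(); print(o)
C=cam('wrist'); save(C['im'],'w1.png'); print(-C['R'].T@C['t'])
Q={'housing':72,'cradle':0,'post_foot':16,'knob_mouth':56,'bar_head':50,'stand':0,'puck':0,'coupler':0}
for q,z in Q.items():
    print(q,[(np.array(r['at']),round(r['p'],2),onz(C,r['at'],z)) for r in pinpoint(q,'wrist')])
```

```text
{'time': 3.0, 'joint_positions': array([ 0.199,  0.187,  1.462, -0.   ,  1.491, -1.053]), 'dq': array([ 0.051, -0.012,  0.042,  0.021,  0.001,  0.032]), 'tau': array([ -1.388, -36.311, -27.   ,  -0.276,   0.047,  -0.368]), 'tool_pos': array([445.006, 167.408, 340.006]), 'tcp_rot': array([3.141, 0.001, 2.822]), 'contact_force': array([ 0.885,  0.554, -0.552]), 'moment': array([ 0.031,  0.   , -0.055]), 'finger_force': 0.0, 'grip_width': 91.874349169171}
[368.212 192.542 484.353]
housing []
cradle [(array([168.3, 246.4]), 0.29, array([392.675,  91.203,   0.   ]))]
post_foot [(array([318.7, 219.1]), 0.7, array([572.624, -17.057,  16.   ]))]
knob_mouth [(array([247.4, 434.4]), 0.69, array([547.769, 282.213,  56.   ])), (array([324.2, 294.1]), 0.66, array([592.539,  88.701,  56.   ]))]
bar_head [(array([207.8, 537.5]), 0.78, array([540.397, 409.638,  50.   ])), (array([125.7, 455. ]), 0.76, array([419.073, 337.078,  50.   ])), (array([246.3, 433.8]), 0.75, array([548.681, 283.097,  50.   ]))]
stand [(array([229.1, 427.3]), 0.64, array([543.127, 290.771,   0.   ]))]
puck [(array([169. , 243.9]), 0.85, array([392.498,  87.866,   0.   ]))]
coupler [(array([232.7,  92.8]), 0.81, array([ 407.573, -134.724,    0.   ]))]
```

View pics/w1.png

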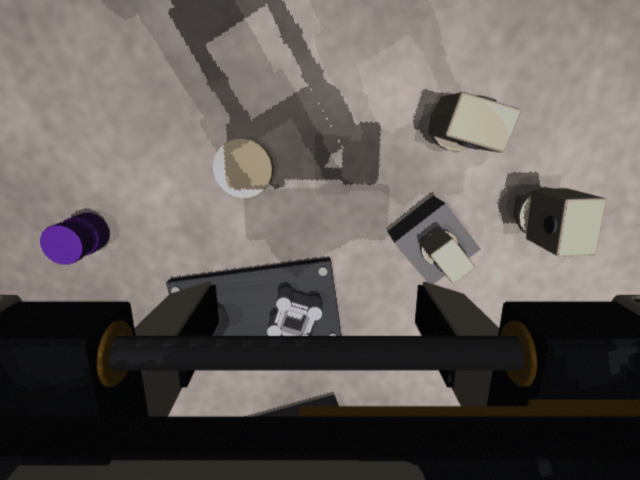

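The wrist view agrees: the small bar head in the stand is at (433,246), and the larger two are at (480,120) and (570,215). I'll go on to the housing, yawing the jaws so that they close across its axis.

Call:
play_rows([
  [[0.3, -1, 0], [0, 0, -0.75]],
  [[0.3, -1, 0], [0, 0, -0.75]],
  [[0.3, -1, 0], [0, 0, -0.75]],
  [[0.3, -1, 0], [0, 0, -0.75]],
  [[0.3, -1, 0], [0, 0, -0.75]],
  [[0.3, -1, 0], [0, 0, -0.75]],
  [[0.3, -1, 0], [0, 0, -0.75]],
  [[0.3, -1, 0], [0, 0, -0.75]],
  [[0.3, -1, 0], [0, 0, -0.75]],
  [[0.3, -1, 0], [0, 0, -0.75]],
  [[0.3, -1, 0], [0, 0, -0.75]],
  [[0.3, -1, 0], [0, 0, -0.75]],
])

```text
time: 4.95
tool_pos: [551.8, -191.5, 339.7]
tcp_rot: [3.142, -0.0, 1.566]
contact_force: [0.5, 0.1, -0.4]
grip_width: 91.6
finger_force: 0.0
```

Call:
play_rows([
  [[0.3, -1, -0.5], [0, 0, 0]],
  [[0.3, -1, -0.5], [0, 0, 0]],
  [[0.3, -1, -0.5], [0, 0, 0]],
  [[0.3, -1, -0.5], [0, 0, 0]],
  [[0.3, -1, -0.5], [0, 0, 0]],
  [[0, 0, 0], [0, 0, 0]],
  [[0, 0, 0], [0, 0, 0]],
])

```text
time: 5.82
tool_pos: [596.7, -340.2, 265.0]
tcp_rot: [3.141, -0.0, 1.57]
contact_force: [-0.8, 0.0, 0.1]
grip_width: 91.6
finger_force: 0.0
```

Run:
```python
from h import *
np.set_printoptions(precision=4,suppress=True)
o=get_obs(); print(o['time'],o['joint_positions'],o['tool_pos'],o['tcp_rot'])
C=cam('wrist'); print(-C['R'].T@C['t'])
Q={'housing':72,'cradle':0,'coupler':0}
im=C['im'].copy()
for q,z in Q.items():
    print(q,[(np.array(r['at']),round(r['p'],2),onz(C,r['at'],z)) for r in pinpoint(q,'wrist')])
for r in trace('housing','wrist')[:1]:
    m=r['mask']; ys,xs=np.nonzero(m)
    cs,_=cv2.findContours(m.astype('u1'),cv2.RETR_EXTERNAL,cv2.CHAIN_APPROX_SIMPLE); cv2.drawContours(im,cs,-1,(255,0,0),1)
    np.save('m.npy',m); print(r['p'],m.sum(),xs.min(),xs.max(),ys.min(),ys.max())
save(im,'w2.png')
```

```text
5.825 [-0.6298  0.6457  0.9559  0.0004  1.5401 -0.6286] [ 596.6925 -340.19    264.963 ] [ 3.1414 -0.0003  1.5696]
[ 595.532  -260.6351  409.4251]
housing []
cradle []
coupler []
0.63 10262 291 407 110 261
```

View pics/w2.png

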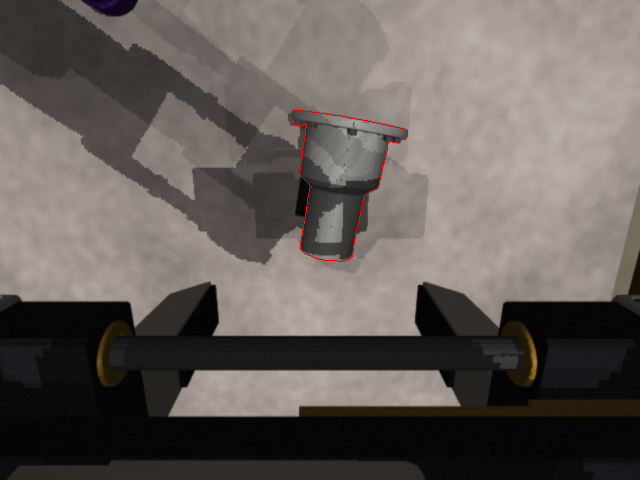

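The picture shows the housing alone, with its flange along the edge from (290,110) to (407,135) and its neck end at (326,260). The traced mask fits it well. I'll fit the silhouette to get the pose.

Run:
```python
from h import *
from scipy.optimize import minimize, least_squares
np.set_printoptions(precision=4,suppress=True)
C=cam('wrist'); o=get_obs(); m=np.load('m.npy')
prof=[(0,50),(8,50),(8,36),(52,36),(60,25),(120,25)]
ph=np.linspace(0,2*np.pi,60)
def sil(p):
    x,y,th=p; h=np.array([np.cos(th),np.sin(th),0]); s=np.array([-np.sin(th),np.cos(th),0]); im=np.zeros((480,640),'u1')
    rings=[proj(C,np.array([x,y,72])-h*a+r*(np.outer(np.cos(ph),s)+np.outer(np.sin(ph),[0,0,1]))) for a,r in prof]
    for i in range(0,5):
        if prof[i][0]==prof[i+1][0]: continue
        hu=cv2.convexHull(np.vstack(rings[i:i+2]).astype(np.float32)); cv2.fillConvexPoly(im,np.round(hu*16).astype(np.int32),1,shift=4)
    return im>0
f=lambda p:(sil(p)^m).sum()
best=min((minimize(f,[620+dx,-258,np.radians(t)],method='Nelder-Mead',options=dict(initial_simplex=[[620+dx,-258,np.radians(t)],[626+dx,-258,np.radians(t)],[620+dx,-250,np.radians(t)],[620+dx,-258,np.radians(t+6)]])) for t in (75,83,95,105) for dx in (-15,0)),key=lambda r:r.fun)
x,y,th=best.x; print(best.x,np.degrees(th),best.fun); print('grip',x-94*np.cos(th),y-94*np.sin(th))
D=[([.342,1.524],525.0,240.74),([.187,1.462],475.44,340),([.6457,.9559],686.85,264.96)]
# L1, L2, elbow offset e, z const ; a=0
def g(q):
    L1,L2,a,d=q; return sum([[a+L1*np.sin(j[0])+L2*np.sin(sum(j))-r,d+L1*np.cos(j[0])+L2*np.cos(sum(j))-z] for j,r,z in D],[])
s=least_squares(g,[300,300,0,300]); print(s.x,s.fun)
```

```text
[ 624.4332 -257.3242    1.4039] 80.43721141194551 247.0
grip 608.8171164389528 -350.01800110995737
[ 510.6288  380.4829   -3.2714 -130.9241] [ 7.0035 -1.3036 -4.4593  1.0778 -2.5442  0.2259]
```

Call:
play_rows([
  [[0.1, -0.08, -0.9], [0, 0, -0.3]],
  [[0.1, -0.08, -0.9], [0, 0, -0.3]],
  [[0.1, -0.08, -0.9], [0, 0, -0.3]],
  [[0.1, -0.08, -0.9], [0, 0, -0.3]],
  [[0, 0, -0.5], [0, 0, 0]],
  [[0, 0, -0.5], [0, 0, 0]],
  [[0, 0, -0.5], [0, 0, 0]],
  [[0, 0, -0.5], [0, 0, 0]],
  [[0, 0, -0.5], [0, 0, 0]],
  [[0, 0, -0.5], [0, 0, 0]],
  [[0, 0, 0], [0, 0, 0]],
])

```text
time: 7.5
tool_pos: [607.8, -350.0, 64.9]
tcp_rot: [-3.139, -0.001, 1.402]
contact_force: [0.1, 0.4, -0.7]
grip_width: 92.0
finger_force: 0.0
```

Call:
play_rows([
  [[0, 0, 0], [0, 0, 0]],
  [[0, 0, 0], [0, 0, 0]],
  [[0, 0, 0], [0, 0, 0]],
  [[0, 0, 0], [0, 0, 0]],
  [[0, 0, 0], [0, 0, 0]],
  [[0, 0, 0], [0, 0, 0]],
], hand=-1)

```text
time: 8.25
tool_pos: [608.8, -350.7, 67.0]
tcp_rot: [3.141, 0.0, 1.401]
contact_force: [1.0, -0.7, 0.3]
grip_width: 49.7
finger_force: 30.0
```

Run:
```python
from h import *
np.set_printoptions(precision=4,suppress=True)
o=get_obs(); print(o)
```

```text
{'time': 8.25, 'joint_positions': array([-0.6316,  0.8206,  1.1693,  0.0002,  1.1506, -0.4624]), 'dq': array([-0.0006, -0.0011, -0.002 , -0.0001, -0.0004,  0.0025]), 'tau': array([ -0.0982, -63.1564, -22.0624,  -0.091 ,   0.509 ,  -0.0628]), 'tool_pos': array([ 608.8482, -350.7217,   66.983 ]), 'tcp_rot': array([3.1406, 0.0003, 1.4014]), 'contact_force': array([ 1.0063, -0.7264,  0.2756]), 'moment': array([-0.19  , -0.132 , -0.0799]), 'finger_force': 30.002852026373148, 'grip_width': 49.6955082953773}
```

Call:
play_rows([
  [[0, 0, 0.3], [0, 0, 0]],
  [[0, 0, 0.5], [0, 0, 0]],
  [[0, 0, 1], [0, 0, 0]],
  [[0, 0, 1], [0, 0, 0]],
  [[0, 0, 1], [0, 0, 0]],
  [[0, 0, 1], [0, 0, 0]],
  [[0, 0, 1], [0, 0, 0]],
  [[0, 0, 1], [0, 0, 0]],
  [[-0.5, 0.7, 1], [0, 0, 0]],
  [[-0.5, 0.7, 0.5], [0, 0, 0]],
  [[-0.5, 0.7, 0], [0, 0, 0]],
  [[0, 0, 0], [0, 0, 0]],
])

```text
time: 9.75
tool_pos: [562.6, -286.0, 317.5]
tcp_rot: [3.141, 0.0, 1.403]
contact_force: [-0.2, -0.8, -4.3]
grip_width: 49.5
finger_force: 30.0
```

Run:
```python
from h import *
from scipy.optimize import least_squares
np.set_printoptions(precision=4,suppress=True)
o=get_obs(); print(o['joint_positions'],o['tool_pos'],o['tcp_rot'],o['contact_force'],o['moment'])
D=[([1.109,.342,1.524],[163.038,499.061,240.741]),([.199,.187,1.462],[445.006,167.4,340]),([-.6298,.6457,.9559],[596.69,-340.19,264.963]),([-.6316,.8206,1.1693],[608.848,-350.72,66.983]),(o['joint_positions'][:3],o['tool_pos'])]
def pr(q,j):
    L1,L2,a,d,lat,e=q; s=j[1]+j[2]; r=a+L1*np.sin(j[1])+L2*np.sin(s)+e*np.cos(s); z=d+L1*np.cos(j[1])+L2*np.cos(s)-e*np.sin(s)
    c,n=np.cos(j[0]),np.sin(j[0]); return np.array([c*r-n*lat,n*r+c*lat,z])
g=lambda q:np.concatenate([pr(q,j)-p for j,p in D])
s=least_squares(g,[400,400,0,0,76,0]); print(s.x,s.fun,np.linalg.svd(s.jac)[1])
```

```text
[-0.5917  0.5083  1.0547  0.      1.5779 -0.4237] [ 562.6454 -286.0356  317.5119] [3.1409 0.0003 1.4028] [-0.2494 -0.7516 -4.2645] [-0.2963  0.0486 -0.0192]
[505.9359 379.5575   0.3239 -81.2005  76.3753  46.2951] [ 0.1297  0.2056 -0.0254 -0.1994  0.2167  0.109   0.0359 -0.202  -0.0463
 -0.1562  0.0516  0.0084 -0.0863  0.0163 -0.0457] [3.8458 3.1515 2.2361 0.3765 0.2612 0.2612]
```

Call:
play_rows([
  [[-0.5, 0.5, 0], [1, 0, 0]],
  [[-0.5, 0.5, 0], [1, 0, 0]],
  [[-0.5, 0.5, 0], [0, 0, 0]],
])

```text
time: 10.12
tool_pos: [517.9, -244.7, 314.6]
tcp_rot: [-3.092, -0.276, 1.391]
contact_force: [-0.2, -0.9, -4.5]
grip_width: 49.8
finger_force: 30.0
```

```bash
cat >> h.py <<'E'
def fk(q,d,L6,sg=1):
    L1,L2,a,lat,e=505.94,379.56,.32,76.38,46.3
    s=q[1]+q[2]; p=R.from_euler('z',q[0]).apply([a+L1*np.sin(q[1])+L2*np.sin(s)+e*np.cos(s),lat,d+L1*np.cos(q[1])+L2*np.cos(s)-e*np.sin(s)])
    Ro=R.from_euler('z',q[0])*R.from_euler('y',s)*R.from_euler('z',sg*q[3])*R.from_euler('y',q[4])*R.from_euler('z',q[5]+np.pi/2)
    return p+Ro.apply([0,0,L6]),Ro
E
python3 - <<'E'
from h import *
np.set_printoptions(precision=4,suppress=True)
o=get_obs(); q=o['joint_positions'];print(q,o['tool_pos'],o['tcp_rot'],R.from_euler('xyz',o['tcp_rot']).as_matrix())
for sg in (1,-1): print(sg,fk(q,0,0,sg)[1].as_matrix())
for L in (200,250,300,350):
    print(L,fk(q,L-81.2,L,1)[0],fk(q,L-81.2,L,-1)[0])
E
```

```text
[-0.6905  0.4764  1.1457  0.2167  1.6985 -0.5097] [ 517.8561 -244.6624  314.6375] [-3.0916 -0.2764  1.3914] [[ 0.1717  0.9852 -0.0006]
 [ 0.9466 -0.1648  0.2771]
 [ 0.2728 -0.0481 -0.9609]]
1 [[ 0.1717  0.9852 -0.0006]
 [ 0.9466 -0.1648  0.2771]
 [ 0.2728 -0.0481 -0.9609]]
-1 [[ 0.1739  0.9464 -0.2722]
 [ 0.9795 -0.1948 -0.0517]
 [-0.1019 -0.2576 -0.9609]]
200 [ 518.0338 -273.6228  310.5149] [ 463.7088 -339.3727  310.5149]
250 [ 518.0056 -259.7701  312.4722] [ 450.0994 -341.9575  312.4722]
300 [ 517.9775 -245.9175  314.4295] [ 436.49   -344.5423  314.4295]
350 [ 517.9494 -232.0648  316.3867] [ 422.8806 -347.1271  316.3867]
```

```bash
cat >> h.py <<'E'
from scipy.optimize import least_squares
LO=np.array([-2.53,-.77,.04,-1,.28,-3.11]);HI=np.array([2.53,2.02,2.7,4.14,2.66,3.11])
def ik(p,Ro,q0):
    def g(q):
        P,r=fk(q,223.3,304.5); return np.r_[(P-p)/100,(r.inv()*Ro).as_rotvec()]
    s=least_squares(g,np.clip(q0,LO+.01,HI-.01),bounds=(LO,HI)); return s.x,np.abs(s.fun).max()
E
python3 - <<'E'
from h import *
np.set_printoptions(precision=2,suppress=True)
for b in (120,105,90,75,60,45,30):
    z=np.array([np.cos(np.radians(b)),np.sin(np.radians(b)),0]); x=np.array([0,0,-1.]); Ro=R.from_matrix(np.c_[x,np.cross(z,x),z])
    for zz in (110,260):
        best=min((ik(np.array([571,-15,zz]),Ro,np.array([j1,.9,1.2,j4,1.5,j6])) for j1 in(-.7,-.2) for j4 in (0.5,1.57,2.6) for j6 in (-2.,0,2.4)),key=lambda t:t[1])
        q=best[0]; w=np.array(571); print(b,zz,q,round(best[1],4),'wrist',fk(q,223.3,0)[0])
E
```

```text
120 110 [-0.47  1.29  0.89  0.85  2.33  2.24] 0.0 wrist [ 723.25 -278.7   110.  ]
120 260 [-0.47  1.08  0.93  1.    2.43  2.44] 0.0 wrist [ 723.25 -278.7   260.  ]
105 110 [-0.55  1.2   1.13  0.94  2.12  2.2 ] 0.0 wrist [ 649.81 -309.12  110.  ]
105 260 [-0.55  0.98  1.16  1.05  2.23  2.39] 0.0 wrist [ 649.81 -309.12  260.  ]
90 110 [-0.63  1.13  1.37  1.05  1.93  2.12] 0.0 wrist [ 571.  -319.5  110. ]
90 260 [-0.63  0.89  1.4   1.13  2.03  2.32] 0.0 wrist [ 571.  -319.5  260. ]
75 110 [-0.69  1.07  1.6   1.18  1.76  2.01] 0.0 wrist [ 492.19 -309.12  110.  ]
75 260 [-0.69  0.8   1.63  1.24  1.85  2.24] 0.0 wrist [ 492.19 -309.12  260.  ]
60 110 [-0.74  1.02  1.83  1.36  1.63  1.86] 0.0 wrist [ 418.75 -278.7   110.  ]
60 260 [-0.74  0.72  1.86  1.39  1.69  2.13] 0.0 wrist [ 418.75 -278.7   260.  ]
45 110 [-0.76  1.01  2.04  1.6   1.57  1.66] 0.0 wrist [ 355.69 -230.31  110.  ]
45 260 [-0.76  0.65  2.08  1.6   1.56  1.98] 0.0 wrist [ 355.69 -230.31  260.  ]
30 110 [-0.72  1.04  2.23  1.9   1.61  1.45] 0.0 wrist [ 307.3  -167.25  110.  ]
30 260 [-0.72  0.61  2.28  1.89  1.49  1.82] 0.0 wrist [ 307.3  -167.25  260.  ]
```

Call:
play_rows([
  [[0.3, 0.7, 0], [-1, 0, 0]],
  [[0.3, 0.7, 0], [-1, 0, 0]],
  [[0.3, 0.7, 0], [0, 0, -1]],
  [[0.3, 0.7, 0], [0, 0, -1]],
  [[0.3, 0.7, 0], [0, 0, -1]],
  [[0.3, 0.7, 0], [0, 0, -1]],
  [[0.3, 0.7, 0], [0, 0, -1]],
  [[0, 0.6, 0], [0, 0, -1]],
  [[0, 0.6, 0], [0, 0, -1]],
  [[0, 0.6, 0], [0, 0, -1]],
  [[0, 0.6, 0], [0, 0, -1]],
  [[0, 0, 0], [0, 0, -1]],
])

```text
time: 11.62
tool_pos: [581.6, -22.5, 315.9]
tcp_rot: [-3.141, 0.001, 0.002]
contact_force: [0.6, 0.0, -3.8]
grip_width: 50.0
finger_force: 30.0
```

Call:
play_rows([
  [[0, 0, 0], [0, 0, -1]],
  [[0, 0, 0], [0, 0, -1]],
  [[0, 0, 0], [0, 0, -1]],
  [[0, 0, 0], [0, 0, -1]],
  [[0, 0, 0], [0, 0, -1]],
  [[0, 0, 0], [0, 0, -1]],
  [[0, 0, 0], [0, 0, -1]],
  [[0, 0, 0], [0, 0, -1]],
  [[0, 0, 0], [0, 0, -1]],
  [[0, 0, 0], [0, 0, -1]],
  [[0, 0, 0], [0, 0, -1]],
  [[0, 0, 0], [0, 0, -1]],
])

```text
time: 13.12
tool_pos: [581.7, -23.8, 315.8]
tcp_rot: [3.141, 0.0, -1.675]
contact_force: [-0.5, 0.5, -4.0]
grip_width: 50.0
finger_force: 30.0
```

Run:
```python
from h import *
np.set_printoptions(precision=3,suppress=True)
o=get_obs(); print(o['joint_positions'],o['tool_pos'],np.degrees(o['tcp_rot']))
for n,r0,r1 in (('scene',236,264),('side',216,243)):
    g=cv2.cvtColor(cv2.imread(f'pics/{n}0.png'),cv2.COLOR_BGR2GRAY)
    print(n)
    for r in range(r0,r1,7): print(r,g[r,290:330].tolist())
```

```text
[-0.173  0.408  1.218  0.     1.516  3.073] [581.742 -23.842 315.838] [179.966   0.017 -95.98 ]
scene
236 [173, 176, 178, 177, 175, 173, 158, 122, 93, 83, 86, 93, 96, 98, 103, 106, 103, 99, 99, 101, 102, 101, 100, 98, 93, 93, 102, 131, 151, 160, 161, 162, 161, 165, 166, 167, 165, 167, 166, 160]
243 [168, 166, 168, 169, 172, 170, 160, 128, 99, 84, 90, 92, 96, 99, 101, 101, 102, 104, 105, 103, 104, 100, 100, 97, 93, 88, 92, 105, 106, 98, 88, 87, 83, 85, 81, 84, 83, 84, 80, 84]
250 [162, 163, 160, 158, 156, 153, 141, 117, 92, 82, 87, 92, 94, 97, 99, 101, 103, 104, 103, 104, 100, 100, 98, 97, 90, 85, 79, 76, 80, 82, 80, 80, 83, 83, 83, 82, 83, 84, 85, 83]
257 [81, 83, 82, 82, 80, 81, 77, 75, 76, 81, 84, 89, 94, 97, 98, 100, 100, 100, 102, 99, 101, 99, 97, 90, 87, 82, 80, 79, 83, 84, 81, 80, 82, 80, 78, 81, 79, 85, 82, 84]
side
216 [135, 134, 133, 134, 134, 135, 135, 132, 105, 79, 76, 81, 85, 90, 93, 96, 97, 96, 96, 93, 91, 87, 83, 77, 70, 66, 78, 118, 127, 128, 128, 128, 128, 128, 127, 126, 126, 128, 129, 129]
223 [132, 130, 129, 128, 128, 129, 129, 127, 101, 77, 74, 76, 78, 79, 78, 74, 77, 74, 72, 72, 73, 71, 71, 70, 67, 65, 80, 118, 125, 124, 124, 125, 125, 125, 123, 122, 120, 119, 119, 121]
230 [137, 131, 95, 75, 72, 74, 74, 74, 72, 70, 74, 75, 77, 77, 78, 78, 78, 78, 74, 74, 74, 72, 71, 69, 66, 65, 89, 119, 124, 123, 125, 126, 128, 129, 129, 128, 127, 127, 128, 129]
237 [71, 72, 73, 72, 70, 70, 71, 70, 68, 69, 73, 75, 76, 77, 77, 78, 77, 76, 74, 74, 74, 72, 70, 68, 64, 62, 65, 70, 71, 71, 71, 71, 71, 70, 70, 69, 71, 71, 71, 71]
```

Call:
play_rows([
  [[0, 0, 0], [0.93, -0.1, 0]],
  [[0, 0, 0], [0.93, -0.1, 0]],
  [[0, 0, 0], [0.93, -0.1, 0]],
  [[0, 0, 0], [0.93, -0.1, 0]],
  [[0, 0, 0], [0.93, -0.1, 0]],
  [[0, 0, 0], [0.93, -0.1, 0]],
  [[0, 0, 0], [0.93, -0.1, 0]],
  [[0, 0, 0], [0.93, -0.1, 0]],
  [[0, 0, 0], [0.93, -0.1, 0]],
  [[0, 0, 0], [0.93, -0.1, 0]],
  [[0, 0, 0], [0.93, -0.1, 0]],
  [[0, 0, 0], [0.93, -0.1, 0]],
])

```text
time: 14.62
tool_pos: [581.9, -24.8, 315.3]
tcp_rot: [-1.799, 1.561, -0.336]
contact_force: [0.9, 0.8, -4.5]
grip_width: 50.1
finger_force: 30.0
```

Call:
play_rows([
  [[0, 0, 0], [0, 0, 0]],
  [[0, 0, 0], [0, 0, 0]],
])

```text
time: 14.88
tool_pos: [581.9, -23.9, 315.9]
tcp_rot: [-2.236, 1.559, -0.772]
contact_force: [-0.6, -0.3, -4.5]
grip_width: 49.7
finger_force: 30.0
```

```bash
python3 - <<'E'
from h import *
np.set_printoptions(precision=3,suppress=True)
o=get_obs(); print(o['joint_positions'],o['tool_pos'],'\n',R.from_euler('xyz',o['tcp_rot']).as_matrix(),o['contact_force'],o['moment'])
S=cam('scene'); save(S['im'],'scene1.png'); T=cam('side'); save(T['im'],'side1.png')
def colat(C,x,y,row):
    zs=np.linspace(16,116,200); p=proj(C,np.c_[np.full(200,x),np.full(200,y),zs]); return np.interp(-row,-p[::1,1] if p[0,1]<p[-1,1] else -p[:,1],p[:,0])
f=lambda v:[colat(S,*v,236)-306.9,colat(T,*v,219.5)-307.2]
s=least_squares(f,[571,-15]); print('post',s.x,s.fun)
x=s.x
# check post top
print(proj(S,[[*x,116],[*x,16]]),proj(T,[[*x,116],[*x,16]]))
for n in('scene','side'): print(n,[(r['at'],r['p']) for r in pinpoint('housing',n)])
E
python3 -c "
import cv2,numpy as np
a=cv2.imread('pics/scene1.png')[80:320,180:480];b=cv2.imread('pics/side1.png')[60:300,180:480]
cv2.imwrite('pics/c1.png',cv2.resize(np.hstack([a,b]),(800,320),interpolation=cv2.INTER_CUBIC))"
```

```text
[-0.656  0.783  1.425  1.215  1.998  2.414] [581.873 -23.922 315.945] 
 [[ 0.009 -0.994  0.107]
 [-0.008  0.107  0.994]
 [-1.    -0.009 -0.007]] [-0.572 -0.252 -4.523] [-1.294  0.285 -0.02 ]
post [571.344 -22.612] [-0.  0.]
[[306.919 224.408]
 [306.844 270.003]] [[307.326 207.638]
 [306.901 247.647]]
scene [([168.5, 317.5], 0.67), ([273.2, 307.3], 0.65), ([266.6, 201.5], 0.21)]
side [([161.0, 299.6], 0.83)]
```

View pics/c1.png

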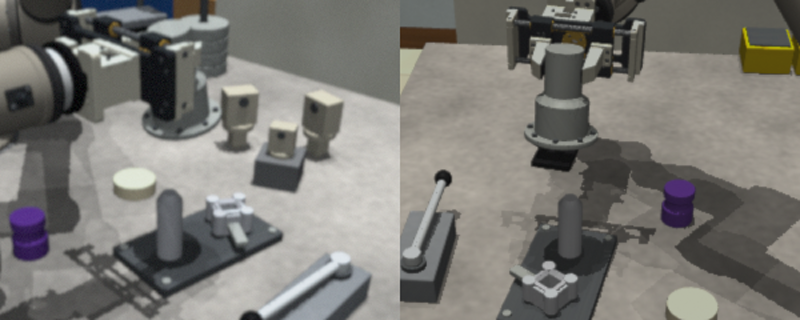

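The housing hangs mouth-down and upright, with its flange above and behind the post in both views. I'll come over the post, just above its top, and compare the two directly.

Call:
play_rows([
  [[-0.06, 0.02, -0.5], [0, 0, 0]],
  [[-0.06, 0.02, -0.5], [0, 0, 0]],
  [[-0.06, 0.02, -0.5], [0, 0, 0]],
  [[-0.06, 0.02, -0.5], [0, 0, 0]],
  [[-0.06, 0.02, -0.5], [0, 0, 0]],
  [[-0.06, 0.02, -0.5], [0, 0, 0]],
  [[0, 0, 0], [0, 0, 0]],
  [[0, 0, 0], [0, 0, 0]],
])

```text
time: 16.08
tool_pos: [570.9, -20.0, 226.0]
tcp_rot: [-1.958, 1.562, -0.494]
contact_force: [-0.3, -0.3, -3.8]
grip_width: 49.6
finger_force: 30.0
```

Run:
```python
from h import *
np.set_printoptions(precision=2,suppress=True)
o=get_obs(); print(o['tool_pos'])
ims=[]
for n in('scene','side'):
    C=cam(n); ms=trace('housing',n); g=cv2.cvtColor(C['im'],cv2.COLOR_RGB2GRAY); im=C['im'].copy()
    p=np.array(o['tool_pos'])
    for r in ms:
        m=r['mask'];ys,xs=np.nonzero(m); print(n,r['p'],m.sum(),xs.min(),xs.max(),ys.min(),ys.max())
        if r is ms[0]:
            for row in range(ys.min(),ys.max(),4):
                c=np.nonzero(m[row])[0]; print((row,c.min(),c.max(),(c.min()+c.max())/2),end=' ')
            cs,_=cv2.findContours(m.astype('u1'),cv2.RETR_EXTERNAL,cv2.CHAIN_APPROX_SIMPLE); cv2.drawContours(im,cs,-1,(255,0,0),1)
    # predicted mouth ring & axis
    z=p[2]-94; a=np.linspace(0,6.28,60); ring=proj(C,np.c_[p[0]+50*np.cos(a),p[1]+50*np.sin(a),np.full(60,z)])
    print('pred ring',ring.min(0),ring.max(0),proj(C,[p[0],p[1],z]),proj(C,[[571.3,-22.6,116],[572,-17,116]]))
    for row in (proj(C,[571,-20,100])[0,1],): print(int(row),g[int(row),285:335].tolist())
    ims.append(im[120:300,220:400])
im=cv2.resize(np.hstack(ims),(800,400),interpolation=cv2.INTER_CUBIC); save(im,'c2.png')
```

```text
[570.9  -20.04 226.04]
scene 0.63 1479 285 339 147 230
(147, np.int64(300), np.int64(311), np.float64(305.5)) (151, np.int64(291), np.int64(317), np.float64(304.0)) (155, np.int64(289), np.int64(318), np.float64(303.5)) (159, np.int64(289), np.int64(318), np.float64(303.5)) (163, np.int64(300), np.int64(319), np.float64(309.5)) (167, np.int64(305), np.int64(312), np.float64(308.5)) Traceback (most recent call last):
  File "<stdin>", line 12, in <module>
    return umr_minimum(a, axis, None, out, keepdims, initial, where)
ValueError: zero-size array to reduction operation minimum which has no identity
```

Run:
```python
from h import *
np.set_printoptions(precision=2,suppress=True)
o=get_obs(); p=np.array(o['tool_pos']); p=p-5*R.from_euler('xyz',o['tcp_rot']).as_matrix()[:,2]; print(p)
ims=[]
for n in('scene','side'):
    C=cam(n); im=C['im'].copy()
    z=p[2]-94; a=np.linspace(0,6.28,90)
    for zz in (z,z+8): 
        ring=proj(C,np.c_[p[0]+50*np.cos(a),p[1]+50*np.sin(a),np.full(90,zz)])
        for q in ring: im[int(round(q[1])),int(round(q[0]))]=(255,0,0)
    for xy,col in (((571.3,-22.6),(0,255,0)),((572.3,-17),(0,0,255))):
        a2=np.linspace(16,104,2)
        for s in (-1,1):
            v=np.array(xy)-(-C['R'].T@C['t'])[:2]; nrm=np.array([-v[1],v[0]])/np.linalg.norm(v)*18*s
            pp=proj(C,[[*(xy+nrm),16],[*(xy+nrm),104]]); cv2.line(im,*[tuple(int(round(t)) for t in e) for e in pp],col,1)
    ims.append(cv2.resize(im[150:285,240:375],(400,400),interpolation=cv2.INTER_NEAREST))
save(np.hstack(ims),'c2.png')
```

```text
[570.34 -24.98 226.31]
```

View pics/c2.png

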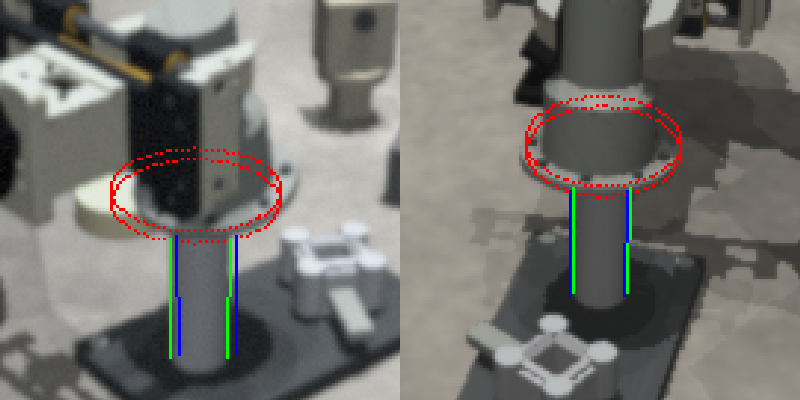

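Run:
```python
from h import *
S=cam('scene'); T=cam('side')
g=cv2.cvtColor(S['im'],cv2.COLOR_RGB2GRAY); print('scene cols 318-344')
for r in range(196,232,3): print(r,g[r,318:345].tolist())
print('scene bottoms: col, rows 218-236')
for c in range(290,330,6): print(c,g[216:238,c].tolist())
t=cv2.cvtColor(T['im'],cv2.COLOR_RGB2GRAY); print('side: cols 276-292 / 322-338')
for r in range(193,214,3): print(r,t[r,276:292].tolist(),t[r,322:338].tolist())
```

```text
scene cols 318-344
196 [108, 104, 90, 82, 85, 95, 92, 85, 81, 77, 78, 93, 135, 178, 198, 199, 198, 199, 199, 199, 203, 202, 201, 199, 200, 200, 202]
199 [105, 100, 90, 78, 78, 80, 80, 78, 80, 79, 78, 81, 106, 150, 183, 193, 194, 196, 199, 204, 202, 202, 200, 199, 197, 196, 194]
202 [107, 104, 89, 82, 79, 80, 79, 80, 80, 76, 76, 78, 100, 141, 178, 190, 196, 194, 195, 196, 192, 192, 194, 195, 193, 192, 191]
205 [106, 100, 90, 76, 79, 80, 79, 77, 76, 77, 76, 73, 86, 122, 163, 179, 165, 145, 143, 154, 179, 186, 184, 184, 186, 187, 188]
208 [107, 99, 87, 79, 76, 82, 78, 79, 79, 78, 76, 77, 81, 107, 145, 152, 134, 116, 116, 137, 165, 170, 166, 173, 182, 184, 182]
211 [104, 98, 86, 80, 79, 80, 79, 79, 78, 75, 75, 79, 103, 138, 172, 189, 195, 196, 199, 195, 180, 154, 155, 178, 191, 192, 194]
214 [92, 89, 80, 80, 81, 78, 77, 79, 80, 79, 95, 119, 153, 174, 187, 190, 193, 192, 184, 161, 139, 143, 171, 188, 193, 195, 196]
217 [77, 74, 79, 79, 82, 86, 93, 108, 107, 98, 89, 100, 131, 172, 188, 183, 172, 152, 123, 121, 149, 176, 187, 190, 192, 190, 189]
220 [98, 110, 125, 131, 138, 144, 153, 160, 1
[... 1640 characters left out ...]
, 134, 127, 126, 92, 68, 67, 70, 72] [60, 56, 53, 51, 57, 70, 75, 75, 74, 67, 72, 77, 75, 75, 74, 74]
202 [152, 153, 154, 150, 115, 140, 149, 149, 148, 145, 140, 126, 88, 71, 70, 73] [57, 55, 52, 56, 70, 56, 52, 55, 60, 90, 89, 78, 74, 74, 73, 73]
205 [151, 152, 154, 152, 119, 84, 101, 134, 145, 125, 78, 52, 50, 82, 127, 110] [63, 78, 118, 127, 132, 133, 131, 134, 142, 129, 83, 72, 72, 72, 74, 74]
208 [149, 149, 150, 151, 148, 138, 109, 82, 78, 89, 106, 121, 139, 147, 149, 150] [134, 144, 146, 148, 146, 143, 124, 92, 66, 59, 69, 71, 71, 71, 71, 71]
211 [149, 149, 149, 149, 149, 148, 149, 148, 145, 139, 112, 96, 84, 80, 85, 90] [106, 94, 87, 73, 65, 60, 59, 67, 70, 72, 74, 73, 71, 71, 71, 70]
```

```bash
cat > fit.py <<'E'
from h import *
np.set_printoptions(precision=2,suppress=True)
o=get_obs(); p=np.array(o['tool_pos']); p=p-5*R.from_euler('xyz',o['tcp_rot']).as_matrix()[:,2]
S=cam('scene'); T=cam('side')
PS=np.array([(339.5,211),(338.3,214),(336.5,217),(333.5,220),(329.5,223),(322.5,226),(290,225),(296,227),(314,229)],float)
PT=np.array([(284,208),(281,205),(280,202),(280,199),(289,211),(331,208),(332.5,205),(327,211)],float)
a=np.linspace(0,2*np.pi,720)
def f(v):
    c=v[:3]; Ro=R.from_rotvec([v[3],v[4],0]); ring=c+Ro.apply(50*np.c_[np.cos(a),np.sin(a),0*a]); res=[]
    for C,P in((S,PS),(T,PT)):
        q=proj(C,ring); ct=proj(C,c)[0]
        for pt in P:
            d=np.linalg.norm(q-pt,axis=1); k=d.argmin(); res.append(d[k]*np.sign(np.linalg.norm(pt-ct)-np.linalg.norm(q[k]-ct)))
    return np.r_[res, (v[3:]*5)]
m=p-[0,0,94]; s=min((least_squares(f,[*m,t,0],diff_step=1e-3) for t in(-.1,0,.1)),key=lambda s:s.cost)
print('pred',m,'fit',s.x,s.cost,s.fun)
E
python3 fit.py
```

```text
pred [570.25 -24.94 132.12] fit [572.64 -13.06 136.78   0.11  -0.04] 1.059539056127653 [ 0.18 -0.38 -0.43 -0.44 -0.18 -0.15 -0.05 -0.32  0.89  0.2   0.34  0.07
  0.17  0.15  0.06 -0.04 -0.11  0.57 -0.22]
```

The fit shows that the housing slipped about 6.5° in the grip about the closing axis, with the mouth swung towards +y. I'll turn it back and centre it.

Call:
play_rows([
  [[0, 0.08, 0], [-0.43, 0, 0]],
  [[0, 0.08, 0], [-0.43, 0, 0]],
  [[0, 0, 0], [0, 0, 0]],
  [[0, 0, 0], [0, 0, 0]],
])

```text
time: 16.98
tool_pos: [570.6, -15.1, 225.7]
tcp_rot: [-2.978, 1.447, -1.514]
contact_force: [0.4, -0.4, -3.9]
grip_width: 49.7
finger_force: 30.0
```

Run:
```python
from h import *
np.set_printoptions(precision=2,suppress=True)
o=get_obs(); p=np.array(o['tool_pos']); p=p-5*R.from_euler('xyz',o['tcp_rot']).as_matrix()[:,2]; print(p)
ims=[]
for n in('scene','side'):
    C=cam(n); im=C['im'][150:285,240:375].copy(); k=400/135; im=cv2.resize(im,(400,400),interpolation=cv2.INTER_CUBIC)
    P=lambda X:(proj(C,X)-[240,150])*k
    z=p[2]-94; a=np.linspace(0,6.28,90)
    cv2.polylines(im,[P(np.c_[p[0]+50*np.cos(a),p[1]+50*np.sin(a),np.full(90,z)]).astype(np.int32)],True,(255,0,0),1)
    x=P([[p[0],p[1],z],[p[0],p[1],16]]).astype(int); cv2.line(im,tuple(map(int,x[0])),tuple(map(int,x[1])),(0,255,0),1)
    ims.append(im)
save(np.hstack(ims),'c3.png')
```

```text
[570.1  -20.04 226.28]
```

View pics/c3.png

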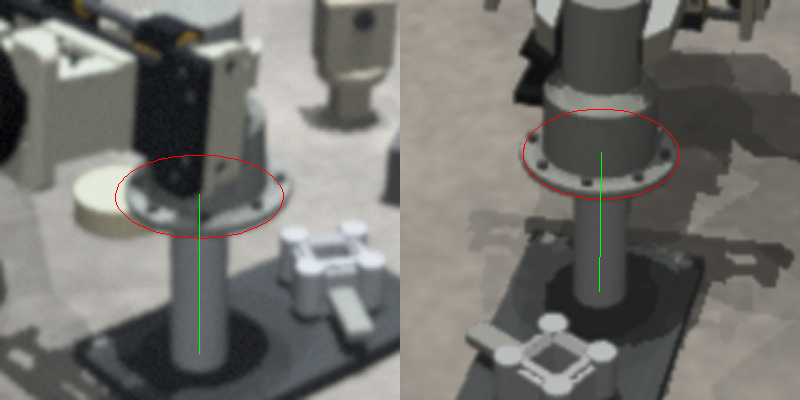

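The flange is nearly level but still about 5 mm off the post axis, to the right in scene and to the left in side. I'll trim the tilt a little more and lower it until the neck bore is just above the post's top.

Call:
play_rows([
  [[0, 0, 0], [-0.35, 0.2, 0]],
  [[0, 0, -0.4], [0, 0, 0]],
  [[0, 0, -0.4], [0, 0, 0]],
  [[0, 0, -0.4], [0, 0, 0]],
  [[0, 0, -0.4], [0, 0, 0]],
  [[0, 0, -0.4], [0, 0, 0]],
  [[0, 0, -0.3], [0, 0, 0]],
  [[0, 0, 0], [0, 0, 0]],
  [[0, 0, 0], [0, 0, 0]],
])

```text
time: 18.2
tool_pos: [570.9, -15.2, 157.1]
tcp_rot: [3.133, 1.396, -1.684]
contact_force: [-0.1, 0.7, -2.6]
grip_width: 49.7
finger_force: 30.0
```

Run:
```python
from h import *
np.set_printoptions(precision=2,suppress=True)
o=get_obs(); p=np.array(o['tool_pos']); p=p-5*R.from_euler('xyz',o['tcp_rot']).as_matrix()[:,2]; print(p,o['contact_force'],o['moment'])
ims=[]
for n in('scene','side'):
    C=cam(n); im=C['im'][170:305,240:375].copy(); k=400/135; im=cv2.resize(im,(400,400),interpolation=cv2.INTER_CUBIC)
    P=lambda X:(proj(C,X)-[240,170])*k
    z=p[2]-94; a=np.linspace(0,6.28,90)
    cv2.polylines(im,[P(np.c_[p[0]+50*np.cos(a),p[1]+50*np.sin(a),np.full(90,z)]).astype(np.int32)],True,(255,0,0),1)
    x=P([[p[0],p[1],z],[p[0],p[1],16]]).astype(int); cv2.line(im,tuple(map(int,x[0])),tuple(map(int,x[1])),(0,255,0),1)
    ims.append(im)
save(np.hstack(ims),'c4.png')
```

```text
[570.36 -20.09 157.94] [-0.08  0.73 -2.64] [-1.25  0.25 -0.02]
```

View pics/c4.png

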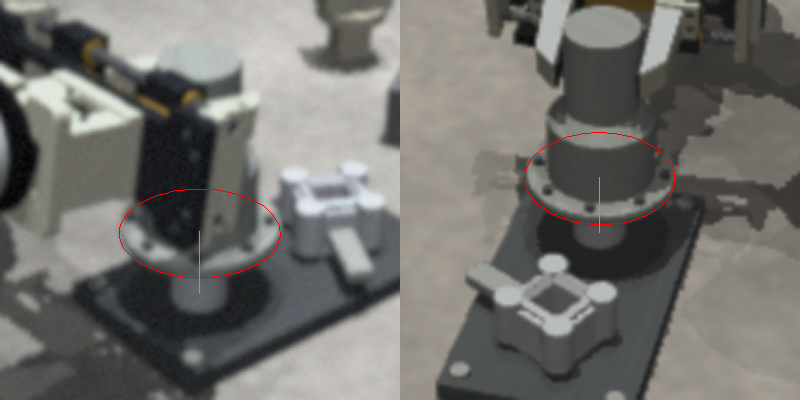

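The flange is level and centred over the post in both views, at (200,235) and (598,178) in the crop. I'll lower it in small rows and watch the force.

Call:
play_rows([
  [[0, 0, -0.2], [0, 0, 0]],
  [[0, 0, -0.2], [0, 0, 0]],
  [[0, 0, -0.2], [0, 0, 0]],
  [[0, 0, -0.2], [0, 0, 0]],
  [[0, 0, 0], [0, 0, 0]],
])

```text
time: 18.92
tool_pos: [570.6, -15.0, 132.2]
tcp_rot: [3.123, 1.397, -1.694]
contact_force: [-0.9, -0.9, -4.1]
grip_width: 50.0
finger_force: 30.0
```

Call:
play_rows([
  [[0, 0, -0.15], [0, 0, 0]],
  [[0, 0, -0.15], [0, 0, 0]],
  [[0, 0, -0.1], [0, 0, 0]],
  [[0, 0, 0], [0, 0, 0]],
])

```text
time: 19.42
tool_pos: [570.7, -15.1, 120.5]
tcp_rot: [3.127, 1.397, -1.69]
contact_force: [-1.0, -0.1, -3.1]
grip_width: 49.6
finger_force: 30.0
```

Call:
play_rows([
  [[0, 0, -0.1], [0, 0, 0]],
  [[0, 0, -0.1], [0, 0, 0]],
  [[0, 0, 0], [0, 0, 0]],
])

```text
time: 19.8
tool_pos: [570.7, -15.1, 114.5]
tcp_rot: [3.127, 1.396, -1.69]
contact_force: [-0.5, 0.4, -4.7]
grip_width: 49.8
finger_force: 30.0
```

Call:
play_rows([
  [[0, 0, -0.1], [0, 0, 0]],
  [[0, 0, 0], [0, 0, 0]],
])

```text
time: 20.05
tool_pos: [570.7, -15.1, 111.5]
tcp_rot: [3.127, 1.396, -1.69]
contact_force: [0.9, 0.3, -5.1]
grip_width: 49.9
finger_force: 30.0
```

Call:
play_rows([
  [[0, 0, -0.1], [0, 0, 0]],
  [[0, 0, 0], [0, 0, 0]],
])

```text
time: 20.3
tool_pos: [570.7, -14.5, 110.2]
tcp_rot: [3.134, 1.399, -1.682]
contact_force: [-1.0, 3.6, 5.8]
grip_width: 49.8
finger_force: 30.0
```

Call:
play_rows([
  [[0, 0, -0.06], [0, 0, 0]],
  [[0, 0, 0], [0, 0, 0]],
])

```text
time: 20.55
tool_pos: [570.7, -14.2, 109.9]
tcp_rot: [3.14, 1.402, -1.675]
contact_force: [-0.8, 6.4, 12.2]
grip_width: 49.5
finger_force: 30.0
```

It touched the plate with the grasp 94.9 mm above it, so it is seated. I'll release and back out.

Call:
play_rows([
  [[0, 0, 0], [0, 0, 0]],
  [[0, 0, 0], [0, 0, 0]],
  [[0, 0, 0], [0, 0, 0]],
  [[-0.05, -0.49, 0.09], [0, 0, 0]],
  [[-0.05, -0.49, 0.09], [0, 0, 0]],
  [[-0.05, -0.49, 0.09], [0, 0, 0]],
  [[-0.05, -0.49, 0.09], [0, 0, 0]],
  [[-0.05, -0.49, 0.09], [0, 0, 0]],
  [[-0.05, -0.49, 0.3], [0, 0, 0]],
  [[-0.05, -0.3, 1], [0, 0, 0]],
  [[0, 0, 1], [0, 0, 0]],
  [[0, 0, 1], [0, 0, 0]],
], hand=1)

```text
time: 22.05
tool_pos: [560.1, -113.0, 220.9]
tcp_rot: [3.13, 1.396, -1.687]
contact_force: [0.7, 0.8, -0.8]
grip_width: 91.8
finger_force: 0.0
```

Run:
```python
from h import *
np.set_printoptions(precision=2,suppress=True)
o=get_obs(); print(o['joint_positions'],o['tool_pos'],o['contact_force'],'\n',R.from_euler('xyz',o['tcp_rot']).as_matrix())
ims=[]
for n in('scene','side'):
    C=cam(n); im=C['im'][170:305,240:375].copy(); k=400/135; im=cv2.resize(im,(400,400),interpolation=cv2.INTER_CUBIC)
    P=lambda X:(proj(C,X)-[240,170])*k
    p=[570.5,-20,16]; a=np.linspace(0,6.28,90)
    cv2.polylines(im,[P(np.c_[p[0]+50*np.cos(a),p[1]+50*np.sin(a),np.full(90,p[2])]).astype(np.int32)],True,(255,0,0),1)
    ims.append(im)
    for q,z in (('knob_mouth',56),('bar_head',50)): print(n,q,[(np.array(r['at']),round(r['p'],2),onz(C,r['at'],z)) for r in pinpoint(q,n)])
save(np.hstack(ims),'c5.png')
```

```text
[-0.77  0.89  1.34  0.99  1.96  2.31] [ 560.08 -112.97  220.86] [ 0.71  0.84 -0.76] 
 [[-0.02 -0.99  0.1 ]
 [-0.17  0.1   0.98]
 [-0.98  0.   -0.17]]
scene knob_mouth [(array([231. , 350.4]), 0.7, array([584.07,  91.92,  56.  ]))]
scene bar_head [(array([195.1, 391.2]), 0.92, array([550.13, 288.  ,  50.  ])), (array([176.7, 358.8]), 0.69, array([435.84, 316.72,  50.  ])), (array([179.8, 416.6]), 0.55, array([550.04, 398.39,  50.  ]))]
side knob_mouth [(array([268.7, 293.6]), 0.55, array([588.06,  88.73,  56.  ])), (array([371.9, 305.1]), 0.4, array([548.49, 326.4 ,  56.  ]))]
side bar_head [(array([387.8, 389. ]), 0.87, array([419.23, 341.86,  50.  ])), (array([354.1, 304.8]), 0.86, array([552.05, 285.85,  50.  ])), (array([425.1, 301.4]), 0.6, array([546.77, 417.69,  50.  ]))]
```

View pics/c5.png

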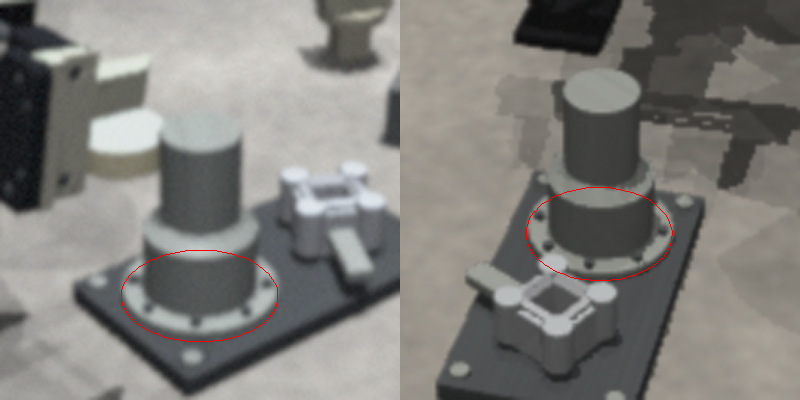

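The housing sits flat on the plate, concentric with the post. Next I'll turn the tool back down and go over to the bar head.

Call:
play_rows([
  [[0, 0, 0.4], [-0.9, 0.09, 0]],
  [[0, 0, 0.4], [-0.9, 0.09, 0]],
  [[0, 0, 0.4], [-0.9, 0.09, 0]],
  [[0, 0, 0.4], [-0.9, 0.09, 0]],
  [[0, 0, 0.4], [-0.9, 0.09, 0]],
  [[0, 0, 0.4], [-0.9, 0.09, 0]],
  [[0, 0, 0.4], [-0.9, 0.09, 0]],
  [[0, 0, 0.4], [-0.9, 0.09, 0]],
  [[0, 0, 0.2], [-0.9, 0.09, 0]],
  [[0, 0, 0], [-0.9, 0.09, 0]],
  [[0, 0, 0], [-0.9, 0.09, 0]],
  [[0, 0, 0], [0, 0, 0]],
])

```text
time: 23.85
tool_pos: [560.3, -110.5, 320.8]
tcp_rot: [-3.138, 0.008, -1.67]
contact_force: [0.3, 0.5, -0.1]
grip_width: 91.7
finger_force: 0.0
```

Call:
play_rows([
  [[-0.2, 0.7, 0], [0, 0, 1]],
  [[-0.2, 0.7, 0], [0, 0, 1]],
  [[-0.2, 0.7, 0], [0, 0, 1]],
  [[-0.2, 0.7, 0], [0, 0, 1]],
  [[-0.2, 0.7, 0], [0, 0, 1]],
  [[-0.2, 0.7, 0], [0, 0, 1]],
  [[-0.2, 0.7, 0], [0, 0, 1]],
  [[-0.2, 0.7, 0], [0, 0, 1]],
  [[-0.2, 0.7, 0], [0, 0, 1]],
  [[-0.2, 0.7, 0], [0, 0, 1]],
  [[-0.2, 0.7, 0], [0, 0, 1]],
  [[-0.2, 0.7, 0], [0, 0, 1]],
])

```text
time: 25.35
tool_pos: [488.1, 139.7, 320.4]
tcp_rot: [-3.135, 0.01, 0.005]
contact_force: [-0.1, 0.3, -0.8]
grip_width: 92.0
finger_force: 0.0
```

Run:
```python
from h import *
np.set_printoptions(precision=2,suppress=True)
o=get_obs(); print(o['time'],o['joint_positions'],o['tool_pos'],np.degrees(o['tcp_rot']))
C=cam('wrist'); save(C['im'],'w3.png'); print(-C['R'].T@C['t'])
for q,z in (('knob_mouth',56),('bar_head',50),('post_foot',16)): print(q,[(np.array(r['at']),round(r['p'],2),onz(C,r['at'],z)) for r in pinpoint(q,'wrist')])
for r in trace('bar_head','wrist'): print(r['at'],r['p'],r['mask'].sum())
```

```text
25.35 [0.12 0.26 1.41 0.01 1.47 1.69] [488.08 139.71 320.45] [-179.6     0.59    0.3 ]
[567.77 139.33 464.05]
knob_mouth [(array([ 97.3, 368.4]), 0.85, array([589.46,  89.7 ,  56.  ]))]
bar_head [(array([253. , 149.9]), 0.98, array([417.97, 336.19,  50.  ])), (array([136.3, 176.7]), 0.91, array([549.96, 290.67,  50.  ])), (array([133.8,  65.6]), 0.87, array([551.87, 408.78,  50.  ]))]
post_foot []
[265.8, 134.0] 0.82 4600
[137.8, 41.5] 0.62 6050
[138.0, 167.4] 0.57 2562
```

Call:
play_rows([
  [[-0.1, 0.84, -0.4], [0, 0, 0]],
  [[-0.1, 0.84, -0.4], [0, 0, 0]],
  [[-0.1, 0.84, -0.4], [0, 0, 0]],
  [[-0.1, 0.84, -0.4], [0, 0, 0]],
  [[-0.1, 0.84, -0.4], [0, 0, 0]],
  [[-0.1, 0.84, -0.4], [0, 0, 0]],
  [[0, 0, 0], [0, 0, 0]],
  [[0, 0, 0], [0, 0, 0]],
])

```text
time: 26.6
tool_pos: [470.8, 289.8, 249.6]
tcp_rot: [-3.137, 0.007, 0.0]
contact_force: [0.2, -0.1, -0.7]
grip_width: 91.6
finger_force: 0.0
```

Run:
```python
from h import *
np.set_printoptions(precision=2,suppress=True)
o=get_obs(); print(o['time'],o['joint_positions'],o['tool_pos'],np.degrees(o['tcp_rot']))
C=cam('wrist'); c=-C['R'].T@C['t']; print(c)
print([(np.array(r['at']),round(r['p'],2),onz(C,r['at'],50)) for r in pinpoint('bar_head','wrist')])
print('stand',[(np.array(r['at']),round(r['p'],2),onz(C,r['at'],0)) for r in pinpoint('stand','wrist')])
best=None
for r in trace('bar_head','wrist'):
    print(r['at'],r['p'],r['mask'].sum())
    w=onz(C,r['at'],80)
    if np.hypot(*(w[:2]-[549,288]))<35: best=r['mask']
m=best; np.save('mb.npy',m)
box=np.array([[sx*22,sy*15] for sx,sy in((1,1),(-1,1),(-1,-1),(1,-1))]); a=np.linspace(0,6.28,40)
def sil(v):
    x,y,t=v; Rt=np.array([[np.cos(t),-np.sin(t)],[np.sin(t),np.cos(t)]]); b=box@Rt.T+[x,y]; im=np.zeros((480,640),'u1')
    for P in (np.r_[np.c_[b,np.full(4,58)],np.c_[b,np.full(4,104)]], np.r_[np.c_[x+22*np.cos(a),y+22*np.sin(a),np.full(40,50)],np.c_[x+22*np.cos(a),y+22*np.sin(a),np.full(40,58)]]):
        cv2.fillConvexPoly(im,np.round(cv2.convexHull(proj(C,P).astype(np.float32))*16).astype(np.int32),1,shift=4)
    return im>0
from scipy.optimize import minimize
f=lambda v:(sil(v)^m).sum()
rs=[]
for t in np.radians(np.arange(0,180,15)):
    v=[550,288,t]; s=minimize(f,v,method='Nelder-Mead',options=dict(initial_simplex=[v,[556,288,t],[550,294,t],[550,288,t+.2]])); rs.append((s.fun,s.x))
rs.sort(key=lambda r:r[0])
for q in rs[:4]: print(q[0],q[1],np.degrees(q[1][2])%180)
im=C['im'].copy(); cs,_=cv2.findContours(sil(rs[0][1]).astype('u1'),cv2.RETR_EXTERNAL,cv2.CHAIN_APPROX_NONE); cv2.drawContours(im,cs,-1,(255,0,0),1)
q=proj(C,[549,288,80])[0].astype(int); y0,x0=max(0,q[1]-100),max(0,q[0]-130)
save(cv2.resize(im[y0:y0+200,x0:x0+260],(780,600),interpolation=cv2.INTER_CUBIC),'b1.png')
```

```text
26.6 [0.41 0.39 1.43 0.01 1.33 1.98] [470.83 289.83 249.6 ] [-179.75    0.41    0.02]
[550.04 289.41 393.47]
[(array([123.2, 177.7]), 0.81, array([548.04, 411.95,  50.  ])), (array([123.2, 318. ]), 0.73, array([548.09, 289.63,  50.  ]))]
stand []
[122.7, 320.2] 0.93 2755
[121.8, 155.2] 0.93 7699
[279.7, 262.7] 0.6 5626
[100.6, 339.3] 0.36 5268
4836.0 [551.63 306.27   0.38] 21.936140301078968
4842.0 [551.64 306.63   0.39] 22.198176056621836
4865.0 [551.29 306.15   0.34] 19.496421833612153
4905.0 [550.52 307.9    0.28] 16.2055340799289
```

View pics/b1.png

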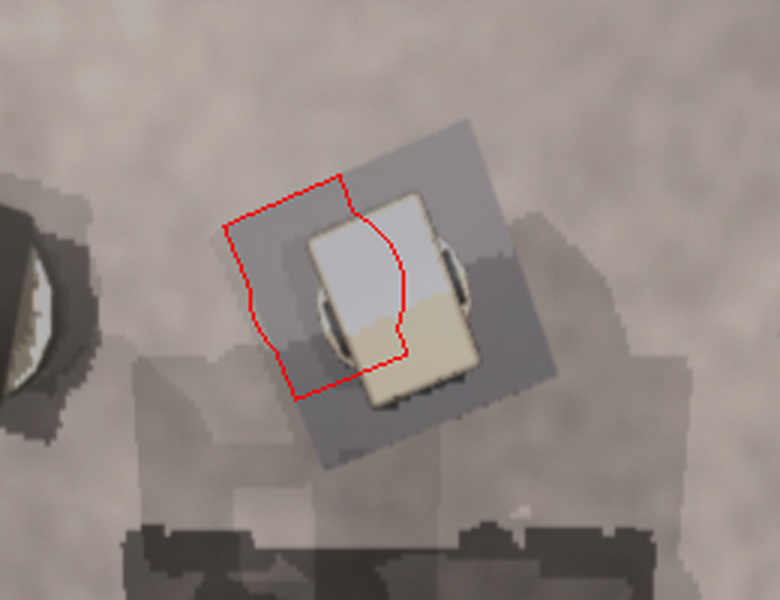

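The crop shows the small block standing in the grey stand, which is the smallest bar head, so this is the right one. The red outline came from a wrong, low-scored mask, so I'll refit with the first mask at (123,320).

Run:
```python
from h import *
from scipy.optimize import minimize
np.set_printoptions(precision=2,suppress=True)
C=cam('wrist'); m=min(trace('bar_head','wrist'),key=lambda r:np.hypot(r['at'][0]-123,r['at'][1]-320))['mask']; print(m.sum())
box=np.array([[sx*22,sy*15] for sx,sy in((1,1),(-1,1),(-1,-1),(1,-1))]); a=np.linspace(0,6.28,40)
def sil(v):
    x,y,t=v; Rt=np.array([[np.cos(t),-np.sin(t)],[np.sin(t),np.cos(t)]]); b=box@Rt.T+[x,y]; im=np.zeros((480,640),'u1')
    for P in (np.r_[np.c_[b,np.full(4,58)],np.c_[b,np.full(4,104)]], np.r_[np.c_[x+22*np.cos(a),y+22*np.sin(a),np.full(40,50)],np.c_[x+22*np.cos(a),y+22*np.sin(a),np.full(40,58)]]):
        cv2.fillConvexPoly(im,np.round(cv2.convexHull(proj(C,P).astype(np.float32))*16).astype(np.int32),1,shift=4)
    return im>0
f=lambda v:(sil(v)^m).sum()
rs=[]
for t in np.radians(np.arange(0,180,15)):
    v=[550,288,t]; s=minimize(f,v,method='Nelder-Mead',options=dict(initial_simplex=[v,[556,288,t],[550,294,t],[550,288,t+.2]])); rs.append((s.fun,s.x))
rs.sort(key=lambda r:r[0])
for q in rs[:3]: print(q[0],q[1],np.degrees(q[1][2])%180)
```

```text
2840
76.0 [548.49 287.22   0.39] 22.086462316883054
76.0 [548.5  287.22   0.39] 22.16729105315948
76.0 [548.51 287.22   3.53] 22.167218760435247
```

Run:
```python
from h import *
np.set_printoptions(precision=1,suppress=True)
for n in('scene','side'):
    C=cam(n)
    for r in trace('bar_head',n):
        ys,xs=np.nonzero(r['mask']); b=ys.argmax(); base=onz(C,(ys.max(),xs[ys>ys.max()-3].mean()),0)
        top=ys.min(); zs=np.arange(60,200); 
        pr=proj(C,np.c_[np.tile(base[:2],(140,1)),zs])[:,1]
        print(n,np.round(r['at']),'base',base,'rows',top,ys.max(),'cols',xs.min(),xs.max(),'z at top row over base',zs[np.abs(pr-top).argmin()])
W=cam('wrist')
for r in trace('bar_head','wrist'):
    cs,_=cv2.findContours(r['mask'].astype('u1'),0,2); c=max(cs,key=cv2.contourArea); ap=cv2.approxPolyDP(c,4,True)[:,0]
    print(ap.tolist()); print([onz(W,(a[1],a[0]),125)[:2].round() for a in ap])
```

```text
scene [168. 418.] base [553.1 409.4   0. ] rows 147 197 cols 406 438 z at top row over base 132
scene [185. 391.] base [506.6 359.3   0. ] rows 170 198 cols 380 403 z at top row over base 75
scene [166. 359.] base [418.7 338.4   0. ] rows 143 190 cols 345 374 z at top row over base 126
scene [251. 309.] base [587.3 -38.4   0. ] rows 207 284 cols 281 334 z at top row over base 163
side [376. 393.] base [414.3 349.7   0. ] rows 342 412 cols 370 415 z at top row over base 163
side [342. 307.] base [551.5 262.5   0. ] rows 324 363 cols 291 322 z at top row over base 95
side [411. 300.] base [546.8 424.8   0. ] rows 380 449 cols 275 324 z at top row over base 161
[[331, 85], [294, 101], [299, 133], [316, 157], [351, 142], [345, 109]]
[array([572., 282.]), array([562., 307.]), array([542., 304.]), array([525., 292.]), array([536., 268.]), array([557., 273.])]
[[121, 70], [110, 154], [159, 169], [187, 162], [211, 133], [201, 94]]
[array([581., 420.]), array([527., 436.]), array([517., 403.]), array([522., 383.]), array([541., 364.]), array([566., 369.])]
[[249, 234], [217, 283], [217, 295], [274, 328], [299, 295], [302, 266], [283, 237]]
[array([469., 342.]), array([429., 369.]), array([419., 369.]), array([390., 326.]), array([420., 305.]), array([444., 303.]), array([467., 316.])]
```

Call:
play_rows([
  [[0.65, -0.02, 0], [-0.03, -0.05, 0]],
  [[0.65, -0.02, 0], [0, 0, 0.92]],
  [[0.65, -0.02, 0], [0, 0, 0.92]],
  [[0.65, -0.03, 0], [0, 0, 0.92]],
  [[0, 0, -0.7], [0, 0, 0]],
  [[0, 0, -0.7], [0, 0, 0]],
  [[0, 0, -0.7], [0, 0, 0]],
  [[0, 0, -0.7], [0, 0, 0]],
  [[0, 0, -0.7], [0, 0, 0]],
  [[0, 0, 0], [0, 0, 0]],
  [[0, 0, 0], [0, 0, 0]],
])

```text
time: 28.58
tool_pos: [548.7, 288.3, 145.3]
tcp_rot: [-3.141, -0.001, 0.387]
contact_force: [-0.1, 0.2, 0.8]
grip_width: 92.0
finger_force: 0.0
```

Call:
play_rows([
  [[0, -0.04, -0.4], [0, 0, 0]],
  [[0, 0, -0.4], [0, 0, 0]],
  [[0, 0, -0.4], [0, 0, 0]],
  [[0, 0, -0.4], [0, 0, 0]],
  [[0, 0, -0.4], [0, 0, 0]],
  [[0, 0, 0], [0, 0, 0]],
])

```text
time: 29.32
tool_pos: [547.6, 286.7, 83.1]
tcp_rot: [-3.141, 0.003, 0.387]
contact_force: [0.0, -0.5, 0.7]
grip_width: 91.9
finger_force: 0.0
```

Call:
play_rows([
  [[0, 0, 0], [0, 0, 0]],
  [[0, 0, 0], [0, 0, 0]],
  [[0, 0, 0], [0, 0, 0]],
  [[0, 0, 0], [0, 0, 0]],
  [[0, 0, 0], [0, 0, 0]],
  [[0, 0, 0], [0, 0, 0]],
], hand=-1)

```text
time: 30.08
tool_pos: [548.2, 287.0, 84.5]
tcp_rot: [-3.141, 0.0, 0.387]
contact_force: [-0.4, -0.3, -0.2]
grip_width: 36.6
finger_force: 0.0
```

Call:
play_rows([
  [[0, 0, 0], [0, 0, 0]],
  [[0, 0, 0], [0, 0, 0]],
  [[0, 0, 0.3], [0, 0, 0]],
  [[0, 0, 0.7], [0, 0, 0]],
  [[0, 0, 1], [0, 0, 0]],
  [[0, 0, 1], [0, 0, 0]],
  [[0, -0.8, 1], [0, 0, 0.6]],
  [[0, -0.8, 1], [0, 0, 0.6]],
  [[0, -0.8, 0.5], [0, 0, 0.6]],
  [[0, -0.8, 0], [0, 0, 0.6]],
  [[0, -0.8, 0], [0, 0, 0.6]],
  [[0, -0.8, 0], [0, 0, 0.6]],
])

```text
time: 31.58
tool_pos: [547.8, 142.2, 249.6]
tcp_rot: [-3.141, 0.0, 0.893]
contact_force: [-0.1, -0.2, -3.3]
grip_width: 29.7
finger_force: 30.0
```

Call:
play_rows([
  [[0, -0.8, 0], [0, 0, 0.6]],
  [[0, -0.8, 0], [0, 0, 0.4]],
  [[0, -0.8, 0], [0, 0, 0]],
  [[0, -0.8, 0], [0, 0, 0]],
  [[0, -0.8, 0], [0, 0, 0]],
  [[0, 0, 0], [0, 0, 0]],
  [[0, 0, 0], [0, 0, 0]],
])

```text
time: 32.45
tool_pos: [548.0, 23.5, 249.5]
tcp_rot: [-3.141, -0.0, 1.03]
contact_force: [-0.2, 1.2, -3.6]
grip_width: 29.7
finger_force: 30.0
```

Run:
```python
from h import *
np.set_printoptions(precision=2,suppress=True)
o=get_obs(); print(o['time'],o['joint_positions'],o['tool_pos'],np.degrees(o['tcp_rot']),o['grip_width'],o['finger_force'])
C=cam('wrist'); save(C['im'],'k1.png'); print(-C['R'].T@C['t'])
print('knob',[(np.array(r['at']),round(r['p'],2),onz(C,r['at'],56)) for r in pinpoint('knob_mouth','wrist')])
t=trace('lock_knob','wrist'); 
for r in t: print(r['p'],r['mask'].sum(),r['at'])
q=proj(C,[590,90,56])[0].astype(int); print(q)
g=cv2.cvtColor(C['im'],cv2.COLOR_RGB2GRAY)
e=proj(C,[[590+20,90,56]])[0]; print('px/mm',np.linalg.norm(e-proj(C,[590,90,56])[0])/20)
print(g[q[1]-26:q[1]+27:2,q[0]-30:q[0]+31:2])
```

```text
32.45 [-0.1   0.38  1.44  0.    1.32  0.44] [548.05  23.47 249.5 ] [-179.94   -0.01   58.99] 29.67118237730769 29.998100996017456
[587.85  91.62 393.95]
knob [(array([124.6, 321.1]), 0.71, array([590.79,  89.15,  56.  ]))]
0.59 5184 [127.5, 327.6]
[319 124]
px/mm 1.1936711555125918
[[221 223 223 223 223 223 223 223 224 223 213 216 222 223 224 223 223 223
  223 223 223 222 219 208 180 224 224 225 224 226 226]
 [218 223 223 223 222 222 223 223 224 223 199 219 223 216 223 223 223 210
  222 223 223 223 224 195 218 223 224 225 225 226 226]
 [199 223 223 223 223 223 223 223 223 222 209 222 223 223 223 223 223 224
  223 223 224 223 222 182 221 225 226 226 226 226 227]
 [105 209 223 224 223 224 223 224 223 190 184 195 203 206 211 217 218 222
  222 222 223 224 224 217 222 226 226 227 227 227 228]
 [ 83 126 212 222 223 223 224 216 197 142 157 157 157 158 158 160 160 164
  172 184 193 202 208 209 216 226 227 227 227 227 227]
 [ 84  84 103 178 198 195 200 188 139 156 151 155 156 157 159 158 158 159
  159 159 156 154 155 158 163 225 227 227 228 228 228]
 [ 93  83 112 216 194 196 200 178 163 153 1
[... 1966 characters left out ...]
  131 127 113  98 128 139 157 200 190 189 213  91  58]
 [228 229 229 229 229 229 229 221 182 180 172 160 157 157 157 157 159 159
  159 159 157 157 151 107 193 228 229 228 213 147  80]
 [229 229 229 229 230 229 230 229 198 185 169 169 168 166 163 162 160 161
  159 157 156 157 151 218 229 230 230 231 230 229 158]
 [229 229 230 230 230 230 230 227 171 167 169 170 171 171 171 169 170 170
  169 169 169 166 192 227 231 231 230 230 231 231 226]
 [229 230 229 230 230 229 224 223 192 175 184 185 159 187 180 174 165 169
  169 172 169 133 218 227 231 230 231 230 231 231 231]
 [230 230 230 230 230 230 224 215 154 217 224 225 222 224 221 220 186 174
  186 213 145 181 220 223 230 231 231 231 230 231 230]]
```

Run:
```python
from h import *
np.set_printoptions(precision=1,suppress=True)
C=cam('wrist'); g=cv2.cvtColor(C['im'],cv2.COLOR_RGB2GRAY)
x0,y0=319-70,124-60; crop=cv2.resize(g[y0:y0+130,x0:x0+150],None,fx=3,fy=3,interpolation=cv2.INTER_CUBIC)
L=cv2.createLineSegmentDetector().detect(crop)[0][:,0]/3
L[:,[0,2]]+=x0; L[:,[1,3]]+=y0
for l in L:
    d=l[2:]-l[:2]; n=np.hypot(*d)
    if n>13:
        a=[onz(C,(l[1],l[0]),56)[:2],onz(C,(l[3],l[2]),56)[:2]]; w=a[1]-a[0]
        print(l,'len',round(n,1),'world bearing mod 90: %.1f'%(np.degrees(np.arctan2(w[1],w[0]))%90),a[0],a[1])
```

```text
[305.4 152.3 330.9 155.1] len 25.6 world bearing mod 90: 53.0 [567.2  76.6] [585.1  63.1]
[294.3 108.7 292.2 135.9] len 27.2 world bearing mod 90: 53.4 [577.9 112.2] [564.7  94.3]
[347.9 137.8 395.9 142.8] len 48.2 world bearing mod 90: 53.3 [605.1  68.2] [638.8  43.1]
[371.   63.9 389.2 122.8] len 61.6 world bearing mod 90: 79.8 [650.3 109.4] [641.5  60.8]
[309.1 113.8 306.9 136.4] len 22.6 world bearing mod 90: 53.0 [586.5 102.3] [575.3  87.4]
[307.6 137.1 328.  139.4] len 20.6 world bearing mod 90: 53.1 [575.5  86.6] [589.7  75.9]
[265.7 161.7 248.9 120.8] len 44.3 world bearing mod 90: 79.7 [533.   87.7] [539.5 123.9]
[360.2 182.7 347.  183.9] len 13.2 world bearing mod 90: 64.2 [595.4  28.7] [584.7  33.8]
[378.  185.7 360.2 182.7] len 18.0 world bearing mod 90: 49.4 [607.8  18.1] [595.4  28.7]
[398.5 124.4 350.2 118.9] len 48.6 world bearing mod 90: 52.8 [647.8  55.5] [614.6  80.7]
[336.8  97.6 310.5  94.7] len 26.5 world bearing mod 90: 53.1 [613.3 101.3] [595.5 114.7]
[336.4 112.1 333.2 140.4] len 28.5 world bearing mod 90: 53.0 [607.2  91.5] [593.1  72.8]
[248.9  86.1 301.7  64.1] len 57.2 world bearing mod 90: 79.8 [555.  146.8] [601.5 138.5]
[339.2 127.9 337.5 141.9] len 14.1 world bearing mod 90: 52.7 [602.8  79.2] [595.7  69.8]
[308.7 104.4 337.6 107.6] len 29.0 world bearing mod 90: 53.0 [590.2 108.9] [609.8  94.1]
[326.7 141.2 305.5 138.8] len 21.3 world bearing mod 90: 52.8 [588.   75.1] [573.2  86.3]
[278.9 193.7 268.3 167.6] len 28.1 world bearing mod 90: 79.5 [527.6  57.8] [532.1  82.2]
[378.  124.2 384.8 137.7] len 15.1 world bearing mod 90: 88.8 [632.8  64.7] [632.6  51.8]
[308.8 109.2 333.  111.5] len 24.4 world bearing mod 90: 53.8 [588.2 105.6] [604.9  93.4]
[301.  138.3 303.4 109.1] len 29.2 world bearing mod 90: 53.5 [570.1  88.7] [584.4 107.9]
```

Call:
play_rows([
  [[0.36, 0.55, 0], [0, 0, -0.19]],
  [[0.36, 0.55, 0], [0, 0, -0.19]],
  [[0.36, 0.55, 0], [0, 0, -0.19]],
  [[0.36, 0.54, 0], [0, 0, -0.18]],
  [[0, 0, -0.8], [0, 0, 0]],
  [[0, 0, -0.8], [0, 0, 0]],
  [[0, 0, -0.8], [0, 0, 0]],
  [[0, 0, -0.8], [0, 0, 0]],
  [[0, 0, 0], [0, 0, 0]],
  [[0, 0, 0], [0, 0, 0]],
])

```text
time: 33.9
tool_pos: [592.0, 89.0, 154.4]
tcp_rot: [3.141, -0.001, 0.925]
contact_force: [0.3, 0.5, -2.0]
grip_width: 29.8
finger_force: 30.0
```

Call:
play_rows([
  [[-0.03, 0, -0.4], [0, 0, 0]],
  [[0, 0, -0.4], [0, 0, 0]],
  [[0, 0, -0.2], [0, 0, 0]],
  [[0, 0, -0.15], [0, 0, 0]],
  [[0, 0, 0], [0, 0, 0]],
])

```text
time: 34.52
tool_pos: [590.4, 88.6, 118.6]
tcp_rot: [-3.141, 0.001, 0.925]
contact_force: [-0.5, -0.3, -3.4]
grip_width: 29.8
finger_force: 30.0
```

Call:
play_rows([
  [[0, 0, -0.1], [0, 0, 0]],
  [[0, 0, -0.1], [0, 0, 0]],
  [[0, 0, 0], [0, 0, 0]],
])

```text
time: 34.9
tool_pos: [590.4, 88.7, 112.7]
tcp_rot: [-3.141, 0.0, 0.925]
contact_force: [0.1, 0.2, -4.1]
grip_width: 30.2
finger_force: 30.0
```

Call:
play_rows([
  [[0, 0, -0.1], [0, 0, 0]],
  [[0, 0, -0.1], [0, 0, 0]],
  [[0, 0, 0], [0, 0, 0]],
])

```text
time: 35.28
tool_pos: [590.3, 88.6, 106.6]
tcp_rot: [-3.141, 0.001, 0.925]
contact_force: [0.7, 0.2, -2.9]
grip_width: 29.8
finger_force: 30.0
```

Call:
play_rows([
  [[0, 0, -0.1], [0, 0, 0]],
  [[0, 0, -0.1], [0, 0, 0]],
  [[0, 0, 0], [0, 0, 0]],
])

```text
time: 35.65
tool_pos: [590.3, 88.7, 100.6]
tcp_rot: [-3.141, 0.001, 0.925]
contact_force: [-0.6, -1.1, -3.4]
grip_width: 29.8
finger_force: 30.0
```

Inside with no side force; I'll go on to home (TCP z about 90.5).

Call:
play_rows([
  [[0, 0, -0.1], [0, 0, 0]],
  [[0, 0, -0.1], [0, 0, 0]],
  [[0, 0, -0.1], [0, 0, 0]],
  [[0, 0, 0], [0, 0, 0]],
])

```text
time: 36.15
tool_pos: [590.3, 88.7, 91.6]
tcp_rot: [-3.141, 0.001, 0.925]
contact_force: [0.4, -0.8, -3.3]
grip_width: 29.7
finger_force: 30.0
```

Call:
play_rows([
  [[0, 0, -0.06], [0, 0, 0]],
  [[0, 0, 0], [0, 0, 0]],
])

```text
time: 36.4
tool_pos: [590.7, 88.7, 90.4]
tcp_rot: [-3.142, -0.0, 0.925]
contact_force: [-0.1, -0.8, -1.1]
grip_width: 29.8
finger_force: 30.0
```

Call:
play_rows([
  [[0, 0, -0.05], [0, 0, 0]],
  [[0, 0, 0], [0, 0, 0]],
  [[0, 0, 0], [0, 0, 0]],
])

```text
time: 36.78
tool_pos: [590.8, 88.7, 90.3]
tcp_rot: [3.141, -0.001, 0.925]
contact_force: [-4.4, -0.1, 8.9]
grip_width: 29.9
finger_force: 30.0
```

The bar head is home, with the plate-side contact felt. Now I'll turn clockwise.

Call:
play_rows([
  [[0, 0, 0], [0, 0, -0.6]],
  [[0, 0, 0], [0, 0, -0.6]],
  [[0, 0, 0], [0, 0, -0.6]],
  [[0, 0, 0], [0, 0, -0.6]],
  [[0, 0, 0], [0, 0, -0.6]],
  [[0, 0, 0], [0, 0, 0]],
])

```text
time: 37.52
tool_pos: [590.7, 88.9, 90.3]
tcp_rot: [-3.142, -0.001, 0.505]
contact_force: [-3.8, 0.2, 7.8]
grip_width: 29.8
finger_force: 30.0
```

Run:
```python
from h import *
o=get_obs(); print(o['contact_force'],o['moment'],o['tool_pos'],np.degrees(o['tcp_rot']))
```

```text
[-3.81702068  0.16195697  7.75830352] [-0.02003714  0.92107049 -0.1025705 ] [590.68545898  88.88438099  90.33453059] [-1.79995106e+02 -6.38361101e-02  2.89418531e+01]
```

Call:
play_rows([
  [[0, 0, 0], [0, 0, -0.6]],
  [[0, 0, 0], [0, 0, -0.6]],
  [[0, 0, 0], [0, 0, -0.6]],
  [[0, 0, 0], [0, 0, -0.6]],
  [[0, 0, 0], [0, 0, -0.6]],
  [[0, 0, 0], [0, 0, -0.6]],
  [[0, 0, 0], [0, 0, -0.6]],
  [[0, 0, 0], [0, 0, -0.6]],
  [[0, 0, 0], [0, 0, 0]],
])

```text
time: 38.65
tool_pos: [590.9, 89.1, 90.3]
tcp_rot: [-3.14, -0.001, -0.165]
contact_force: [-3.1, 0.4, 7.1]
grip_width: 29.9
finger_force: 30.0
```

Run:
```python
from h import *
o=get_obs(); print(o['contact_force'],o['moment'],o['tool_pos'],np.degrees(o['tcp_rot']))
```

```text
[-3.06303227  0.36137629  7.14548594] [ 0.17667364  0.81553524 -0.05984283] [590.87723966  89.07550264  90.30566541] [-1.79925888e+02 -8.41365943e-02 -9.45775462e+00]
```

Call:
play_rows([
  [[0, 0, 0], [0, 0, -0.4]],
  [[0, 0, 0], [0, 0, -0.4]],
  [[0, 0, 0], [0, 0, 0]],
])

```text
time: 39.02
tool_pos: [590.6, 89.7, 90.3]
tcp_rot: [-3.139, -0.001, -0.276]
contact_force: [-4.4, 3.4, 8.8]
grip_width: 30.0
finger_force: 30.0
```

Run:
```python
from h import *
o=get_obs(); print(o['contact_force'],o['moment'],np.degrees(o['tcp_rot']))
```

```text
[-4.38613616  3.35430068  8.84777569] [0.75193466 1.03105357 0.07388864] [-1.79872080e+02 -3.04362547e-02 -1.58224026e+01]
```

Call:
play_rows([
  [[0, 0, 0], [0, 0, -0.3]],
  [[0, 0, 0], [0, 0, 0]],
])

```text
time: 39.28
tool_pos: [590.3, 89.7, 90.3]
tcp_rot: [-3.14, 0.0, -0.317]
contact_force: [-5.2, 2.8, 9.9]
grip_width: 29.6
finger_force: 30.0
```

Run:
```python
from h import *
o=get_obs(); print(o['contact_force'],o['moment'],np.degrees(o['tcp_rot']))
```

```text
[-5.19996223  2.84926011  9.88226858] [0.62200108 1.21453343 0.14782452] [-1.79898853e+02  7.12087719e-03 -1.81909125e+01]
```

Call:
play_rows([
  [[0, 0, 0], [0, 0, -0.35]],
  [[0, 0, 0], [0, 0, 0]],
])

```text
time: 39.52
tool_pos: [589.9, 89.5, 90.3]
tcp_rot: [-3.14, 0.001, -0.366]
contact_force: [-6.3, 1.0, 11.8]
grip_width: 29.4
finger_force: 30.0
```

Run:
```python
from h import *
o=get_obs(); print(o['contact_force'],o['moment'],np.degrees(o['tcp_rot']))
for n in('scene','side'):
    C=cam(n); g=cv2.cvtColor(C['im'],cv2.COLOR_RGB2GRAY)
    k=proj(C,[590.8,89,40])[0].astype(int); x0,y0=k[0]-60,k[1]-50; crop=cv2.resize(g[y0:y0+100,x0:x0+120],None,fx=4,fy=4,interpolation=cv2.INTER_CUBIC)
    L=cv2.createLineSegmentDetector().detect(crop)[0][:,0]/4
    L[:,[0,2]]+=x0; L[:,[1,3]]+=y0
    a0=lambda l,z:[onz(C,(l[1],l[0]),z)[:2],onz(C,(l[3],l[2]),z)[:2]]
    for l in L:
        a=a0(l,35); w=a[1]-a[0]; n2=np.hypot(*w); mid=(a[0]+a[1])/2-[590.8,89]
        if n2>18 and mid[1]<-10 and np.hypot(*mid)<80: print(n,l.round(),'bearing %.1f'%(np.degrees(np.arctan2(w[1],w[0]))%180),'mid',mid.round())
    # pred dog tip at stop / at open
    for b in (-100.3,-94,-37):
        u=np.array([np.cos(np.radians(b)),np.sin(np.radians(b))]); q=proj(C,[[*(np.array([590.8,89])+72*u),33]])[0]; print(n,b,'tip px',q.round(1), g[int(q[1])-2:int(q[1])+3,int(q[0])-8:int(q[0])+9:2].tolist() if b>-101 else g[int(q[1])-2:int(q[1])+3,int(q[0])-8:int(q[0])+9:2].tolist())
```

```text
[-6.31764462  0.97268522 11.80623922] [0.49005127 1.41243374 0.30113055] [-1.79934957e+02  4.19787481e-02 -2.09708276e+01]
scene [334. 264. 331. 259.] bearing 151.9 mid [ 15. -78.]
scene [322. 231. 321. 238.] bearing 128.5 mid [-62. -20.]
scene [318. 256. 327. 251.] bearing 89.9 mid [-17. -70.]
scene [326. 250. 328. 245.] bearing 119.5 mid [-24. -49.]
scene [323. 239. 329. 235.] bearing 94.6 mid [-49. -21.]
scene [322. 242. 316. 248.] bearing 103.2 mid [-40. -53.]
scene -100.3 tip px [323.7 254.9] [[165, 166, 161, 156, 128, 81, 81, 84, 70], [167, 164, 158, 136, 100, 72, 103, 108, 78], [166, 159, 138, 106, 80, 67, 107, 104, 76], [151, 139, 107, 80, 71, 66, 97, 92, 68], [124, 105, 85, 74, 71, 62, 81, 73, 60]]
scene -94 tip px [326.5 256.7] [[150, 123, 92, 65, 86, 114, 94, 69, 61], [122, 95, 76, 65, 74, 98, 82, 59, 53], [95, 76, 71, 66, 70, 81, 67, 48, 41], [79, 75, 68, 65, 66, 70, 53, 37, 29], [76, 72, 70, 65, 64, 70, 64, 35, 30]]
scene -37 tip px [361.7 262.9] [[68, 77, 76, 79, 76, 76, 77, 77, 81], [75, 76, 75, 77, 74, 76, 76, 78, 77], [77, 76, 75, 78, 77, 79, 76, 79, 79], [80, 77, 75, 76, 77, 77, 77, 78, 77], [77, 75, 74, 78, 79, 78, 78, 76, 74]]
side -100.3 tip px [302.1 254. ] [[69, 70, 67, 69, 64, 61, 64, 65, 67], [73, 72, 72, 71, 61, 61, 65, 65, 65], [77, 79, 73, 66, 61, 61, 64, 65, 65], [75, 76, 78, 63, 61, 60, 61, 65, 64], [73, 74, 74, 62, 61, 61, 58, 64, 65]]
side -94 tip px [298.1 253.4] [[65, 49, 69, 70, 67, 69, 64, 61, 64], [67, 52, 73, 72, 72, 71, 61, 61, 65], [67, 62, 77, 79, 73, 66, 61, 61, 64], [69, 67, 75, 76, 78, 63, 61, 60, 61], [69, 68, 73, 74, 74, 62, 61, 61, 58]]
side -37 tip px [264.6 261.2] [[161, 158, 147, 132, 108, 89, 83, 83, 83], [161, 157, 154, 149, 144, 126, 94, 83, 82], [159, 157, 154, 152, 151, 147, 138, 81, 83], [161, 157, 154, 151, 149, 149, 145, 79, 77], [162, 157, 153, 149, 147, 147, 121, 75, 74]]
```

Call:
play_rows([
  [[0, 0, 0], [0, 0, -0.5]],
  [[0, 0, 0], [0, 0, -0.3]],
  [[0, 0, 0], [0, 0, 0]],
])

```text
time: 40.0
tool_pos: [590.9, 89.2, 90.3]
tcp_rot: [-3.14, -0.002, -0.476]
contact_force: [-3.4, 0.7, 7.7]
grip_width: 30.8
finger_force: 31.5
```

Run:
```python
from h import *
o=get_obs(); print(o['contact_force'],o['moment'],np.degrees(o['tcp_rot']))
C=cam('side'); g=cv2.cvtColor(C['im'],cv2.COLOR_RGB2GRAY); print(g[244:264:2,284:312])
p=proj(C,[[570.5,-20,24]])[0]; print(p)
```

```text
[-3.36543286  0.69039483  7.72869088] [0.26436468 0.76334649 1.11971069] [-1.79934307e+02 -9.17315318e-02 -2.72572735e+01]
[[39 30 27 38 47 43 45 52 60 58 36 23 22 20 19 20 21 30 51 62 70 70 69 65
  65 65 64 65]
 [24 22 24 34 39 40 40 40 49 58 49 28 21 22 22 27 45 66 71 72 73 71 63 65
  66 65 65 64]
 [26 41 73 75 55 43 39 47 56 57 37 25 22 29 46 64 71 73 72 73 66 62 55 64
  66 66 65 66]
 [58 53 56 63 54 57 64 57 50 40 32 29 47 65 71 72 72 72 69 64 63 61 55 63
  65 67 66 66]
 [59 45 45 58 68 70 70 72 78 76 72 69 72 72 73 73 71 65 63 62 63 60 55 63
  65 65 66 66]
 [61 66 75 73 71 71 71 71 74 75 75 76 76 79 80 69 62 61 61 62 62 60 53 63
  64 65 65 64]
 [75 79 79 71 70 70 71 71 73 73 74 74 75 74 75 65 61 62 62 62 62 60 52 63
  65 64 65 65]
 [75 79 78 74 71 70 71 71 73 74 74 74 74 75 75 65 62 62 62 62 61 60 52 59
  62 62 62 62]
 [74 79 80 77 72 71 71 71 73 74 74 74 74 74 75 64 62 62 62 61 61 60 57 66
  66 64 64 63]
 [74 79 80 80 73 71 71 70 73 73 73 74 74 74 75 64 62 62 61 62 61 61 69 86
  89 87 78 69]]
[307.25362865 245.43693547]
```

The moment has risen sharply to 1.1 N m, so the knob is at its hard stop. I'll relax the twist, release and lift straight up.

Call:
play_rows([
  [[0, 0, 0], [0, 0, 0.5]],
  [[0, 0, 0.03], [0, 0, 0.3]],
  [[0, 0, 0], [0, 0, 0]],
])

```text
time: 40.42
tool_pos: [590.8, 89.0, 90.4]
tcp_rot: [-3.14, -0.001, -0.367]
contact_force: [-2.3, 1.0, 4.8]
grip_width: 30.3
finger_force: 29.3
```

Call:
play_rows([
  [[0, 0, 0], [0, 0, 0]],
  [[0, 0, 0], [0, 0, 0]],
  [[0, 0, 0], [0, 0, 0]],
  [[0, 0, 0.3], [0, 0, 0]],
  [[0, 0, 0.6], [0, 0, 0]],
  [[0, 0, 0.8], [0, 0, 0]],
  [[0, 0, 1], [0, 0, 0]],
  [[0, 0, 1], [0, 0, 0]],
  [[-0.8, 0, 1], [0, 0, 0]],
  [[-1, 0, 0.8], [0, 0, 0]],
  [[-1, 0, 0], [0, 0, 0]],
  [[0, 0, 0], [0, 0, 0]],
], hand=1)

```text
time: 41.92
tool_pos: [505.3, 88.8, 255.9]
tcp_rot: [-3.141, -0.001, -0.366]
contact_force: [0.1, -0.6, -0.0]
grip_width: 92.0
finger_force: 0.0
```

Run:
```python
from h import *
np.set_printoptions(precision=1,suppress=True)
o=get_obs(); print(o['time'],o['tool_pos'],np.degrees(o['tcp_rot']))
C=cam('wrist'); g=cv2.cvtColor(C['im'],cv2.COLOR_RGB2GRAY); save(C['im'],'end.png'); print(-C['R'].T@C['t'])
print([(np.array(r['at']),round(r['p'],2),onz(C,r['at'],56)) for r in pinpoint('bar_head','wrist')])
k=proj(C,[590.8,89,56])[0].astype(int); print(k); x0,y0=max(0,k[0]-110),max(0,k[1]-110); crop=cv2.resize(g[y0:y0+220,x0:x0+220],None,fx=3,fy=3,interpolation=cv2.INTER_CUBIC)
L=cv2.createLineSegmentDetector().detect(crop)[0][:,0]/3; L[:,[0,2]]+=x0; L[:,[1,3]]+=y0
for l in L:
    a=[onz(C,(l[1],l[0]),40)[:2],onz(C,(l[3],l[2]),40)[:2]]; w=a[1]-a[0]; n=np.hypot(*w)
    if n>12 and np.hypot(*((a[0]+a[1])/2-[590.8,89]))<75: print(l,'len %.0f bearing mod90 %.1f'%(n,np.degrees(np.arctan2(w[1],w[0]))%90),'mid',(a[0]+a[1])/2-[590.8,89])
```

```text
41.925 [505.3  88.8 255.9] [-179.9   -0.1  -21. ]
[578.   60.4 400.4]
[(array([124.6, 276.9]), 0.81, array([590.2,  93.2,  56. ]))]
[281 122]
[296.6 151.9 292.5  91.3] len 53 bearing mod90 72.0 mid [ -3.9 -10.1]
[351.8  77.7 346.4  98.9] len 18 bearing mod90 55.1 mid [  5.4 -66.2]
[276.2 152.6 294.1 152.1] len 17 bearing mod90 70.7 mid [-25.6   8.2]
[254.5 110.6 257.1 142.3] len 28 bearing mod90 71.3 mid [ 5.3 24.5]
[244.2 195.4 212.5  67.9] len 115 bearing mod90 79.8 mid [ 7.6 50.3]
[353.  129.9 363.8 143.8] len 16 bearing mod90 19.0 mid [-37.  -60.3]
[311.  126.8 352.2 117.7] len 38 bearing mod90 80.9 mid [-16.  -41.6]
[213.3  66.5 309.4  46.2] len 86 bearing mod90 79.8 mid [57.4 -3.3]
[268.3 192.  253.4 194.6] len 15 bearing mod90 78.7 mid [-52.9  44.7]
[289.9  90.8 249.2  93. ] len 37 bearing mod90 71.9 mid [28.1  1.1]
[348.1  99.1 307.1 108.2] len 38 bearing mod90 80.9 mid [  0.3 -43.8]
[337.3 178.9 311.2 183.7] len 25 bearing mod90 79.5 mid [-64.  -16.4]
[289.3 188.  268.3 192. ] len 21 bearing mod90 79.8 mid [-56.1  27.3]
[311.1 183.9 290.6 187.7] len 20 bearing mod90 79.5 mid [-60.   6.]
[253.3  94.7 254.8 110.2] len 13 bearing mod90 72.3 mid [24.9 17.6]
```

Run:
```python
from h import *
from scipy.optimize import minimize
np.set_printoptions(precision=2,suppress=True)
C=cam('wrist'); m=min(trace('bar_head','wrist'),key=lambda r:np.hypot(r['at'][0]-122,r['at'][1]-277))['mask']; print(m.sum())
box=np.array([[sx*22,sy*15] for sx,sy in((1,1),(-1,1),(-1,-1),(1,-1))]); a=np.linspace(0,6.28,40)
def sil(v):
    x,y,t,z=v; Rt=np.array([[np.cos(t),-np.sin(t)],[np.sin(t),np.cos(t)]]); b=box@Rt.T+[x,y]; im=np.zeros((480,640),'u1'); c=np.c_[x+22*np.cos(a),y+22*np.sin(a)]
    for P in (np.r_[np.c_[b,np.full(4,z+8)],np.c_[b,np.full(4,z+54)]], np.r_[np.c_[c,np.full(40,z)],np.c_[c,np.full(40,z+8)]]):
        cv2.fillConvexPoly(im,np.round(cv2.convexHull(proj(C,P).astype(np.float32))*16).astype(np.int32),1,shift=4)
    return im>0
f=lambda v:(sil(v)^m).sum()
for z in (52,56,60,64):
    v=[591,89,np.radians(-18)]; s=minimize(lambda u:f([*u,z]),v,method='Nelder-Mead',options=dict(initial_simplex=[v,[596,89,v[2]],[591,94,v[2]],[591,89,v[2]+.1]])); print(z,s.fun,s.x[:2],np.degrees(s.x[2]))
C=cam('side'); print([(np.array(r['at']),round(r['p'],2),onz(C,r['at'],56)) for r in pinpoint('bar_head','side')], proj(C,[590.8,89,56]))
```

```text
2905
52 97.0 [590.09  89.82] -17.348582488635607
56 151.0 [589.98  89.63] -20.253718508676627
60 231.0 [589.96  89.07] -17.68990758446788
64 294.0 [589.62  88.75] -20.459855316937603
[(array([426.9, 302.5]), 0.92, array([544.66, 424.57,  56.  ])), (array([265.8, 291.4]), 0.85, array([592.87,  80.98,  56.  ])), (array([391.7, 390.6]), 0.58, array([417.75, 353.54,  56.  ])), (array([225.1, 389.7]), 0.19, array([406.29, -59.9 ,  56.  ]))] [[292.11 268.71]]
```

The bar head stands upright and home at (590, 89.7), and the dog points at the post (bearing −99°), so I'm handing in.

```bash
python3 -c "
from plant import bot
print(bot.close_job())"
```

```text
the job is handed in; nothing more can be done
None
```

The job is handed in, but the hand-in returned no verdict: by my measurements the housing is seated mouth-down on the post, the bar head stands home and upright in the knob, and the knob is at its stop with the dog over the flange (about 1.18 rad by the plate's edges; start-to-end rotation gives at least 1.084, just over the 1.08 limit).

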